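# Refill the sprung napkin-ring dispenser

## Task

Fill the spring-loaded dispenser with all the napkin rings lying on the counter: pass the rod through each ring's bore to lift and carry it to the dispenser's mouth, bore pointing out through the open slots, and press it down until the brass catches hold it there. Keep your fingers off a ring until it stands in the dispenser, leave the mug, the bowl and the spice jars alone, and finish with the rod lying flat on its blue rest.

Things in the scene. Friction and masses are not known exactly. Their poses are not given: they have to be found in the camera images.
- ring_a: pale wood napkin ring, 50 g: a block 44 x 44 mm across and 36 mm long (y) with a square bore, 28 x 28 mm, right through along its own y axis, both ends open. Origin at its middle, in the bore. It lies flat on the counter with the bore level, origin 22 mm up. It may be absent (None).
- ring_b: blue napkin ring, 50 g: a block 44 x 44 mm across and 36 mm long (y) with a square bore, 28 x 28 mm, right through along its own y axis, both ends open. Origin at its middle, in the bore. It lies flat on the counter with the bore level, origin 22 mm up. It may be absent (None).
- ring_c: terracotta napkin ring, 50 g: a block 44 x 44 mm across and 36 mm long (y) with a square bore, 28 x 28 mm, right through along its own y axis, both ends open. Origin at its middle, in the bore. It lies flat on the counter with the bore level, origin 22 mm up. It may be absent (None).
- rod: carrying rod, 90 g: dark wooden handle 22 mm wide (x), 70 mm long (y), 24 mm high (z), origin at the handle's middle; from its +y end a flat-sided steel rod 14 mm wide (x), 7 mm high runs along +y on the handle's axis to a 13 mm high nose that ends 125 mm from the origin (free length 90 mm). Its flat top keeps a ring level. Starts level on the rest, origin 18 mm up. Grip it across x.
- rest: flat blue ceramic slab where the rod belongs, 130 (x) x 260 (y) x 6 mm, fixed, no rim; origin at the centre of its underside
- dispenser: upright wooden ring column on a 130 (x) x 110 mm (y) foot, fixed; origin at the foot's underside, on the column's axis. Bores must lie along its y axis. Inside 48 mm (x) by 41 mm (y), outside about 74 x 62 mm at the mouth. Its +y and -y faces are open in a slot 36 mm wide from top to bottom, for the rod or fingers to pass. A sprung red follower inside carries the rings. Three fit.
- dispenser_latch (a point): point on the column's axis at the height of the tips of its two brass catches, 170 mm above the foot's underside; axes as the dispenser's. When a ring's top has been pressed 2 mm or more below this point the catches snap in over it and hold it against the follower. Fingertips may go at most 8 mm below this point.
- dispenser_mouth (a point): point on the column's axis at the top of its flared mouth, 52 mm above the catch tips (the straight walls end 20 mm lower). A ring set in here stands on the catches, its underside 0 to 14 mm above their tips, its top about level with the mouth; or on the ring before it.
- catch_a (a joint): angle (rad) of the catch in the column's +x wall: 0 sprung in, up to about 0.4 while a ring passes. The catches (13 mm wide, +x and -x walls) hang from hinges 18 mm above their tips and slope inward to about 17 mm from the axis; a ring pressed straight down on its top spreads them.
- follower (a joint): how far the follower is pressed down, m: 0 empty (its top 2 mm below the catch tips), about 0.043 more for each latched ring, stop at 0.15. Spring about 1.6 N at 0 rising by 4.5 N per 100 mm; the catches add 1 to 5 N while a ring passes.
- mug: white mug 85 mm high, 76 mm wide with a handle, bystander; origin at the centre of its underside
- salt_bowl: small blue bowl 80 mm wide, 40 mm high, bystander; origin at the centre of its underside
- pepper_jar: amber spice jar, black cap, 42 mm wide, 90 mm high, bystander; origin at the centre of its underside
- paprika_jar: clear spice jar, red cap, 42 mm wide, 90 mm high, bystander; origin at the centre of its underside

How it is judged (in metres and radians):
At the end, for the whole second after the job is handed in: Every ring present is at rest in the column: within 12 mm of its axis, bore level within 15 degrees, its middle at least 17 mm below the catch tips. The rod lies flat and still on the rest, its handle's middle over the slab and 12 to 26 mm above the slab's underside (horizontal distance between each of ring_a, ring_b, ring_c and dispenser_latch below 0.012 m and z of each of ring_a, ring_b, ring_c in the frame of dispenser_latch below -0.017 m and angle between each of ring_a, ring_b, ring_c's own y axis and vertical above 1.3 rad and linear speed of each of ring_a, ring_b, ring_c, rod below 0.02 m/s and x of rod in the frame of rest between -0.065 and 0.065 m and y of rod in the frame of rest between -0.13 and 0.13 m and z of rod in the frame of rest between 0.012 and 0.026 m and angle between rod's own y axis and vertical above 1.4 rad); the robot touches nothing.
It fails at once if a finger touches ring_a before it stands in the dispenser (contact force between the fingers and ring_a above 1 N and horizontal distance between ring_a and dispenser_latch above 0.03 m).
It fails at once if a finger touches ring_b before it stands in the dispenser (contact force between the fingers and ring_b above 1 N and horizontal distance between ring_b and dispenser_latch above 0.03 m).
It fails at once if a finger touches ring_c before it stands in the dispenser (contact force between the fingers and ring_c above 1 N and horizontal distance between ring_c and dispenser_latch above 0.03 m).
It fails at once if the mug, the bowl or a spice jar is shoved over 40 mm or tipped (distance of any of mug, salt_bowl, pepper_jar, paprika_jar from where it was at the start of the episode above 0.04 m or angle between any of mug, salt_bowl, pepper_jar, paprika_jar's own z axis and vertical above 0.6 rad).
Of ring_a, ring_b, ring_c only 2 to 3 are there at a start; the rules pass over those that are not, and their reading is None.
At some moment in a run one of ring_a, ring_b, ring_c, rod may be knocked a few centimetres aside while the robot is not near it.
It also fails if it takes over 210 s, if anything falls off the work surface, if the arm or the gripper's body presses on something with over 40 N, if the wrist force passes 120 N, or if a joint passes its speed limit or range.

## Robot

A 6-joint arm with a two-finger parallel gripper is mounted at the origin on the work surface. World frame = base frame: x ahead of the robot, y to its left, z up, the work surface at z = 0. Lengths are in m, angles in degrees, forces in N, time in s.
With the tool pointing down it reaches from about 0.4 to 0.825 m from the base axis. Payload 7 kg.
Tool frame: the origin (TCP) lies between the finger pads; the fingertips stand 25 mm ahead of it and the grasp point (between the pads) lies 6 mm ahead of it; z points along the fingers, y is the line along which they close (so a half turn about z gives the same grasp; the last joint's range is limited). The gripper opens to 88 mm and grips with 3 to 60 N. Pads are 19 mm wide; open, the fingers measure 130 mm over their backs; the gripper's body (78 mm by 193 mm) begins 47 mm behind the grasp point.
Start: joints at [88.012, 20.546, 0.682, 0, -70.136, -16.507], TCP at [0.214, 0.64, 0.252] pointing down, gripper open.
Joint ranges: [-176.03, 176.03], [-82.01, 121.73], [-58.28, 71.71], [-173.87, 95.51], [-174.79, -0.11], [-173.66, 173.66]. Speed limits (degrees/s): [136.94, 136.94, 172.46, 180, 180, 180].

## Interface

Orientations are given as [roll, pitch, yaw] about the fixed x, y, z axes, in that order (R = Rz(yaw) Ry(pitch) Rx(roll)).
In Python, from plant import ctrl, job, snapshot, get_obs gives the robot as it stands (ctrl), with the cameras as plain functions, the readings as plain functions and the job (job).
- The arm moves only by the shell command python3 drive.py FILE, which reads ROWS from the file FILE. ROWS is one flat JSON list of numbers that holds 1 to 8 rows one after another, with no inner brackets; each row has 5 numbers: dx, dy, dz in normalised numbers (1 is 0.6 m), then a turn about the tool's z in fractions of the full range, 1 being 360 degrees, then the finger opening in m; each row is the pose to reach, as a shift and turn from the pose commanded when the command began, along the tool's axes at that moment; what a row does not reach only later rows make up. A row lasts 1/8 s, in which the tool goes at most 0.0625 m and 10.7 degrees, less where a joint would pass 70% of its speed; a pose out of reach is approached as far as the arm can. The fingers move at their own pace and stop on an object; the grip force is fixed at half the most. Time passes only in rows, so rows that do not move let the fingers close. It prints the time, the measured TCP pose, the force, the opening and the grip force at its end. Input that does not fit is refused with a message, and nothing moves.
- get_obs(): the state, without advancing time (a new reading comes with each control period).
- snapshot(name): name is "scene" or "top" or "wrist"; returns a dict with "frame" (480x640x3 uint8, red, green, blue), "z_map" (480x640 float32, m along the optical axis (not along the pixel's ray), 0 where there is no reading), "fovy" (degrees; the focal length in pixels is half the picture's height over the tangent of half this angle, whatever the lens; pixels are square), "cx", "cy" (the principal point, pixels), "k1" (the pictures are not rectified: a ray, as slopes to the right and down, at radius r is drawn at 1 + k1 r^2 times it, then the intrinsics apply), "R" (3x3) and "t" (3): a world point X has camera coordinates R X + t; the wrist camera has in their place "T_tool_cam" (4x4, takes a point from camera to tool coordinates, whose origin is the TCP and whose axes are the flange's). Camera axes: x right, y down, z forward; pixel columns grow to the right and rows downward; lengths in m; the calibration is good to about 2 mm. A picture is of the moment at which its call begins: read the wrist's pose just before it.
- job.close_job(): hands the job in; it is judged then, once.
The state is a dict: "clock": time; "joint_pos": joint angles; "qvel": joint speeds; "tau": joint torques, N m; "tool_pos": TCP position; "orientation": TCP orientation; "force": force on the tool from outside, world axes, zero at the start; "moment": the same for the moment, N m; "opening": finger opening in m; "gripper_force": force on a finger pad.
Only numpy, scipy, OpenCV 4.12 (cv2) and the standard library are available. Lean on these libraries where they do the work, as an engineer would, in place of code of your own. Each camera call takes 0.05 s, during which the arm holds its last target. There are 200 camera calls.

## Working session

There is one attempt and no reset: what is moved stays moved. The work goes in short steps, Python scripts to look and compute and a shell command to move; the robot and the scene stay as the last step left them, time stands still between calls to the robot, and variables do not carry over. Pictures are saved under pics/ and viewed, at most 16 in all, crops included, and the job is handed in when it is done.

```bash
ls; mkdir -p pics; cat > h.py <<'E'
import numpy as np, cv2, pickle
from scipy.spatial.transform import Rotation as Ro
from plant import ctrl, job, snapshot, get_obs
def snap(name, fn=None):
    o=get_obs(); s=snapshot(name); s['obs']=o
    if name=='wrist':
        T=np.eye(4); T[:3,:3]=Ro.from_euler('xyz',o['orientation'],degrees=True).as_matrix(); T[:3,3]=o['tool_pos']
        M=np.linalg.inv(T@np.array(s['T_tool_cam'])); s['R']=M[:3,:3]; s['t']=M[:3,3]
    if fn:
        cv2.imwrite(f'pics/{fn}.png',s['frame'][:,:,::-1]); pickle.dump(s,open(f'pics/{fn}.pkl','wb'))
    return s
def load(fn): return pickle.load(open(f'pics/{fn}.pkl','rb'))
def K(s):
    f=240/np.tan(np.radians(s['fovy'])/2); return f
def rays(s,uv):
    d=(np.atleast_2d(uv).astype(float)-[s['cx'],s['cy']])/K(s); x=d.copy()
    for _ in range(20): x=d/(1+s['k1']*(x**2).sum(1,keepdims=True))
    return np.c_[x,np.ones(len(x))]
def onplane(s,uv,z):
    R,t=np.array(s['R']),np.array(s['t']); c=-R.T@t; d=rays(s,uv)@R
    return c+d*((z-c[2])/d[:,2])[:,None]
def depthpt(s,uv):
    R,t=np.array(s['R']),np.array(s['t']); uv=np.atleast_2d(uv).astype(int)
    z=s['z_map'][uv[:,1],uv[:,0]]; return (rays(s,uv)*z[:,None]-t)@R
def cloud(s):
    v,u=np.mgrid[0:480,0:640]; p=depthpt(s,np.c_[u.ravel(),v.ravel()]); p[s['z_map'].ravel()==0]=np.nan
    return p.reshape(480,640,3)
def tri(s1,uv1,s2,uv2):
    A=[];b=[]
    for s,uv in((s1,uv1),(s2,uv2)):
        R,t=np.array(s['R']),np.array(s['t']);c=-R.T@t;d=(rays(s,uv)@R)[0];d/=np.linalg.norm(d);P=np.eye(3)-np.outer(d,d);A.append(P);b.append(P@c)
    return np.linalg.lstsq(np.vstack(A),np.hstack(b),rcond=None)[0]
def proj(s,X):
    c=np.atleast_2d(X)@np.array(s['R']).T+s['t']; x=c[:,:2]/c[:,2:]; r=(x**2).sum(1,keepdims=True)
    return x*(1+s['k1']*r)*K(s)+[s['cx'],s['cy']]
E
python3 - <<'E'
from h import *
for n in('scene','top'):
    s=snap(n,n+'0'); print(n,s['fovy'],s['cx'],s['cy'],s['k1'],-np.array(s['R']).T@s['t'],(s['z_map']>0).mean())
o=get_obs();print(o)
E
```

```text
drive.py
pics
plant.py
scene 52.87264712516159 317.99029661352 245.318140731587 0.045006021763324064 [1.30475881 0.19080361 0.75497836] 0.9959114583333334
top 51.90171395813394 322.31460751097467 239.1354071932664 -0.07108483661886152 [0.3964216  0.0080011  1.40036117] 0.9959928385416666
{'clock': 0.1, 'joint_pos': array([ 8.80124933e+01,  2.05862879e+01,  6.39482338e-01, -1.87263558e-02,
       -7.01347921e+01, -1.65046846e+01]), 'qvel': array([ 0.00037193, -0.09903314,  0.19663071,  0.11668082, -0.09302009,
       -0.04844001]), 'tau': array([-1.81262749e-03, -5.84164453e+01,  2.93752706e+01,  7.01553762e+00,
        1.02072197e-02, -4.91298556e-05]), 'tool_pos': array([0.21400811, 0.63976025, 0.25072849]), 'orientation': array([ 1.79916763e+02, -6.30398596e-03, -1.84985626e+01]), 'force': array([ 0.10566659, -0.27286141,  0.14970241]), 'moment': array([ 0.01135842, -0.01394303, -0.03251051]), 'gripper_force': 0.0, 'opening': 0.08769190556124293}
```

View pics/top0.png

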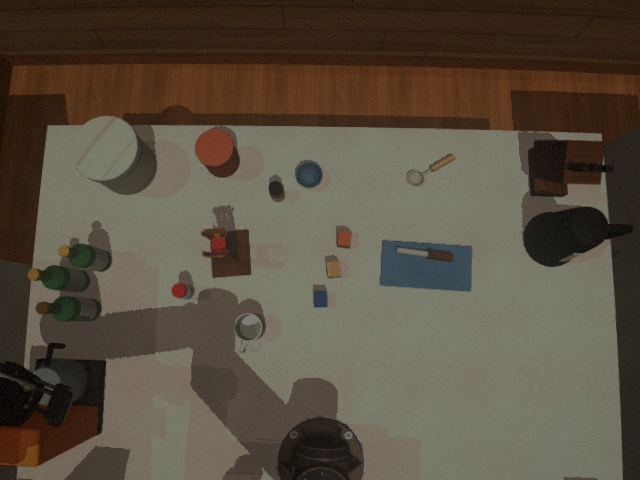

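View pics/scene0.png

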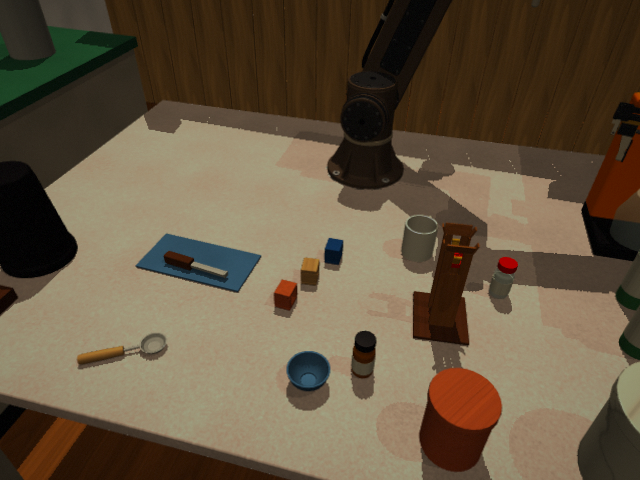

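The top view shows the rest (426,265) with the rod, its handle at about (440,256) and its nose at about (397,250). The rings are at (344,238), (333,268) and (320,298), and the dispenser is at about (225,250). The scene view shows all three rings standing free.

```bash
python3 - <<'E'
from h import *
a=load('top0')['frame'][:,:,::-1]; b=load('scene0')['frame'][:,:,::-1]
e=lambda im,x0,y0,x1,y1,w,h: cv2.convertScaleAbs(cv2.resize(im[y0:y1,x0:x1],(w,h),interpolation=cv2.INTER_CUBIC),alpha=1.8)
c=np.vstack([np.hstack([e(a,190,215,270,295,400,300)[:, :],e(a,300,225,370,310,400,300)]),np.hstack([e(b,400,215,480,345,400,300),e(b,260,230,360,320,400,300)])])
cv2.imwrite('pics/crop1.png',c)
for n in('top0','scene0'):
    s=load(n);P=cloud(s);
    m=(P[...,2]>.036)&(P[...,2]<.050)
    k,l,st,ct=cv2.connectedComponentsWithStats(m.astype(np.uint8))
    for i in range(1,k):
        if st[i,4]>25:
            q=P[l==i]; 
            if np.ptp(q[:,0])<.1 and np.ptp(q[:,1])<.1: print(n,ct[i].round(),st[i,4],np.nanmean(q,0).round(4),cv2.minAreaRect((q[:,:2]*1000).astype(np.float32)))
    m=(P[...,2]>.15)&(P[...,0]<.9)&(P[...,0]>.3)&(abs(P[...,1])<.5)
    q=P[m]; print('tall',q.min(0),q.max(0),cv2.minAreaRect((q[:,:2]*1000).astype(np.float32)))
E
```

```text
top0 [227. 168.] 53 [0.8059 0.2779 0.0429] ((810.635986328125, 279.642333984375), (29.942235946655273, 91.07279968261719), 35.14715576171875)
top0 [308. 173.] 137 [0.7951 0.0449 0.0399] ((790.6867065429688, 44.624515533447266), (77.4353256225586, 77.00479125976562), 0.7658671140670776)
top0 [124. 190.] 26 [0.7382 0.5728 0.0428] ((738.4379272460938, 575.0817260742188), (5.37882137298584, 51.7430419921875), 4.371248722076416)
top0 [344. 238.] 193 [ 0.6084 -0.0583  0.0443] ((608.8267211914062, -58.13567352294922), (36.04655838012695, 44.7230339050293), 84.67057800292969)
top0 [103. 261.] 47 [0.5355 0.6146 0.0426] ((536.0347290039062, 618.0833740234375), (24.589733123779297, 61.495704650878906), 76.95525360107422)
top0 [333. 269.] 205 [ 0.523  -0.0287  0.0443] ((523.3368530273438, -28.47607421875), (44.05572509765625, 35.87118911743164), 6.37605094909668)
top0 [ 82. 284.] 37 [0.4701 0.6723 0.0431] ((468.0991516113281, 674.2955322265625), (13.429205894470215, 45.51415252685547), 69.84733581542969)
top0 [320. 299.] 213 [0.4394 0.0065 0.0445] ((439.5327453613281, 6.804786682128906), (43.756
[... 1895 characters left out ...]
62646484375, 45.92906951904297), (78.4817886352539, 79.8128662109375), 9.617995262145996)
scene0 [363. 362.] 124 [0.7557 0.1384 0.0434] ((752.1747436523438, 137.81227111816406), (20.6639461517334, 42.047210693359375), 5.568495750427246)
scene0 [449. 450.] 332 [0.8797 0.295  0.0429] ((870.1343994140625, 294.55657958984375), (97.96553802490234, 39.85415267944336), 77.117919921875)
scene0 [591. 459.] 224 [0.8338 0.5008 0.0431] ((824.4303588867188, 501.573486328125), (79.800537109375, 11.478744506835938), 3.759817361831665)
tall [0.52867257 0.23393717 0.15005229] [0.86021339 0.49998616 0.22436274] ((695.8487548828125, 372.7615051269531), (414.828857421875, 84.23352813720703), 39.824283599853516)
```

View pics/crop1.png

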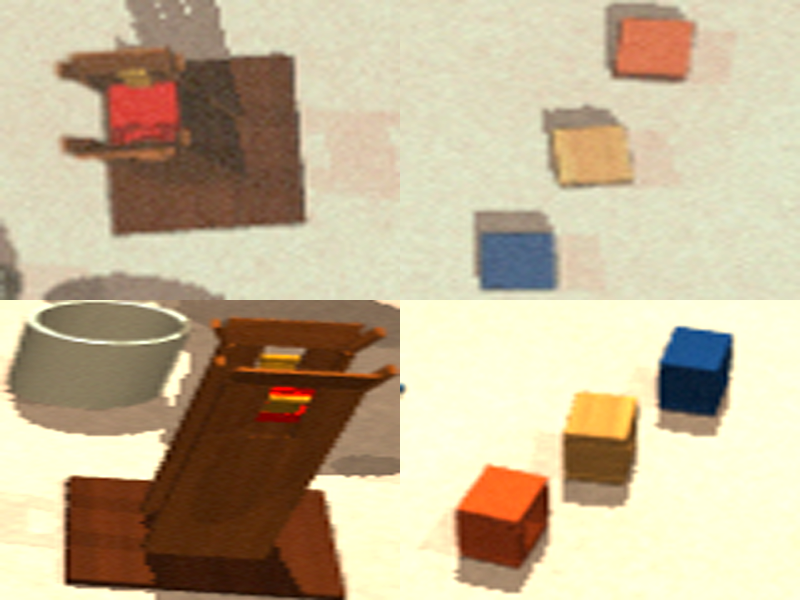

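Crop: the column's solid walls face world ±x and its slots face ±y. All three bores lie roughly along world y, because the 36 mm side is along y. So the rod can work pointing +y throughout.

```bash
python3 - <<'E'
from h import *
for n in('top0','scene0'):
    s=load(n);P=cloud(s);X,Y,Z=P[...,0],P[...,1],P[...,2]
    near=(abs(X-.56)<.09)&(abs(Y-.28)<.09)
    for lo,hi in((.212,.235),(.005,.03)):
        q=P[near&(Z>lo)&(Z<hi)]
        print(n,lo,len(q),np.median(q[:,2]).round(4),cv2.minAreaRect((q[:,:2]*1000).astype(np.float32)))
    q=P[near&(Z>.212)];print(q.min(0),q.max(0),np.sort(q[:,2])[-6:])
    # rest/rod
    area=(X>.4)&(X<.7)&(Y<-.12)&(Y>-.45)
    q=P[area&(Z>.003)&(Z<.0095)];print('rest',len(q),np.median(q[:,2]),cv2.minAreaRect((q[:,:2]*1000).astype(np.float32)))
    q=P[area&(Z>.025)&(Z<.04)];print('handle',len(q),np.median(q[:,2]),cv2.minAreaRect((q[:,:2]*1000).astype(np.float32)))
    q=P[area&(Z>.014)&(Z<.04)];print('rod',len(q),np.median(q[:,2]),cv2.minAreaRect((q[:,:2]*1000).astype(np.float32)))
    for nm,c,r in(('mug',(.4,.2),.1),):
        q=P[(abs(X-c[0])<r)&(abs(Y-c[1])<.08)&(Z>.07)];print(nm,cv2.minAreaRect((q[:,:2]*1000).astype(np.float32)))
E
cat >> h.py <<'E'
def plan(*wps):
    o=get_obs(); p=np.array(o['tool_pos']); Rm=Ro.from_euler('xyz',o['orientation'],degrees=True).as_matrix(); yaw=o['orientation'][2]
    print('at',p.round(4),np.round(o['orientation'],2),'t',round(o['clock'],2))
    for x,y,z,w in wps:
        d=Rm.T@(np.array([x,y,z])-p); t=-((w-yaw+180)%360-180)
        print((x,y,z,w),'->',d.round(4),'turn',round(t,2))
        p=np.array([x,y,z]); yaw=w; Rm=Ro.from_euler('xyz',[180,0,w],degrees=True).as_matrix()
E
python3 -c "
from h import *
plan((.40,.22,.29,-97.2),(.55,-.24,.27,-97.2))"
```

```text
at [0.214  0.6398 0.2507] [ 1.7992e+02 -1.0000e-02 -1.8500e+01] t 0.1
(0.4, 0.22, 0.29, -97.2) -> [ 0.3096  0.3391 -0.0387] turn 78.7
(0.55, -0.24, 0.27, -97.2) -> [ 0.4376 -0.2065  0.02  ] turn -0.0
```

Careful with the scale: shifts go in shares of 0.6 m and turns go in shares of 360 degrees. That gives: 0.339 m / 0.6 = 0.565, 0.31 m / 0.6 = 0.5167, 78.7 degrees / 360 = 0.2186.

```bash
echo '[0.5167, 0.565, -0.065, 0.2186, 0.088, 0.5167, 0.565, -0.065, 0.2186, 0.088, 0.5167, 0.565, -0.065, 0.2186, 0.088, 0.5167, 0.565, -0.065, 0.2186, 0.088, 0.5167, 0.565, -0.065, 0.2186, 0.088, 0.5167, 0.565, -0.065, 0.2186, 0.088, 0.5167, 0.565, -0.065, 0.2186, 0.088, 0.5167, 0.565, -0.065, 0.2186, 0.088]' > rows.txt && python3 drive.py rows.txt
echo '[0.73, -0.3442, 0.0333, 0, 0.088, 0.73, -0.3442, 0.0333, 0, 0.088, 0.73, -0.3442, 0.0333, 0, 0.088, 0.73, -0.3442, 0.0333, 0, 0.088, 0.73, -0.3442, 0.0333, 0, 0.088, 0.73, -0.3442, 0.0333, 0, 0.088, 0.73, -0.3442, 0.0333, 0, 0.088, 0.73, -0.3442, 0.0333, 0, 0.088]' > rows.txt && python3 drive.py rows.txt
echo '[0, 0, 0, 0, 0.088, 0, 0, 0, 0, 0.088]' > rows.txt && python3 drive.py rows.txt
python3 - <<'E'
from h import *
s=snap('wrist','w1'); print(s['obs']['tool_pos'],s['obs']['orientation'],-np.array(s['R']).T@s['t'],s['fovy'],(s['z_map']>0).mean())
E
```

```text
clock: 1.1
tool_pos: [0.401, 0.2176, 0.2909]
orientation: [-180.0, 0.0, -97.5]
force: [0.4, 0.9, -0.5]
opening: 0.0876
gripper_force: 0.0
clock: 2.1
tool_pos: [0.5507, -0.2426, 0.2698]
orientation: [179.9, 0.0, -97.3]
force: [1.2, 0.4, -0.1]
opening: 0.0876
gripper_force: 0.0
clock: 2.35
tool_pos: [0.5501, -0.2401, 0.2699]
orientation: [179.9, 0.0, -97.2]
force: [-0.1, -0.7, -0.2]
opening: 0.0876
gripper_force: 0.0
[ 0.55013749 -0.24007863  0.26991862] [ 1.79925746e+02  1.67682042e-02 -9.72457105e+01] [ 0.54169862 -0.30980662  0.40349725] 61.083201383297975 0.9960970052083333
```

View pics/w1.png

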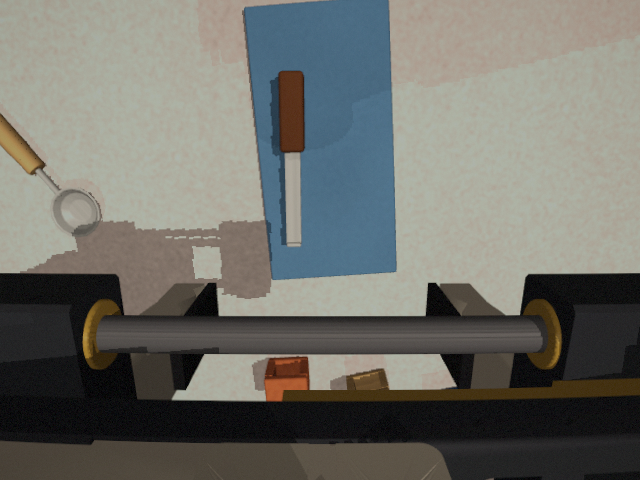

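The wrist view shows the whole rod: handle from (291,72) to (291,150), nose end at (294,246), on the rest (corners 246,8 / 388,0 / 396,271 / 272,279). The terracotta and wood rings sit below the fingers.

```bash
cat >> h.py <<'E'
def rodpose(s):
    P=cloud(s);X,Y,Z=P[...,0],P[...,1],P[...,2]
    m=((X>.42)&(X<.72)&(Y<-.13)&(Y>-.46)&(Z>.0125)&(Z<.04)).astype(np.uint8)
    k,l,st,ct=cv2.connectedComponentsWithStats(m); i=1+np.argmax(st[1:,4]); q=P[l==i]
    print('rod all',len(q),cv2.minAreaRect((q[:,:2]*1000).astype(np.float32)))
    h=q[q[:,2]>.0265]; r=cv2.minAreaRect((h[:,:2]*1000).astype(np.float32)); print('handle',len(h),h[:,2].mean().round(4),r)
E
python3 - <<'E'
from h import *
s=load('w1'); rodpose(s)
# check via two views: nose tip and handle end centres
t=load('scene0')
c=onplane(s,[[246,8],[388,0],[396,271],[272,279]],.006); print(c.round(4),c.mean(0), np.degrees(np.arctan2(*(c[3]-c[0])[:2][::-1])),np.degrees(np.arctan2(*(c[2]-c[1])[:2][::-1])))
print('handle corners z30',onplane(s,[[279,72],[303,72],[303,151],[279,151]],.030).round(4))
P=cloud(s);X,Y,Z=P[...,0],P[...,1],P[...,2]
m=(X>.5)&(X<.6)&(Y<-.1)&(Y>-.16); 
E
```

```text
rod all 3436 ((572.5049438476562, -286.7716369628906), (159.0481719970703, 22.298152923583984), 82.68994903564453)
handle 1962 0.0302 ((566.4664916992188, -331.55426025390625), (68.51258850097656, 21.871639251708984), 82.17654418945312)
[[ 0.5948 -0.4271  0.006 ]
 [ 0.4684 -0.4176  0.006 ]
 [ 0.4828 -0.1633  0.006 ]
 [ 0.6113 -0.1708  0.006 ]] [ 0.53930516 -0.29467714  0.006     ] 86.32467501972444 86.75763689581589
handle corners z30 [[ 0.5716 -0.3656  0.03  ]
 [ 0.5511 -0.3629  0.03  ]
 [ 0.5602 -0.2964  0.03  ]
 [ 0.5817 -0.2991  0.03  ]]
```

```bash
python3 -c "
from h import *
plan((.5665,-.331,.10,-97.4),(.5665,-.331,.0345,-97.4))"
```

```text
at [ 0.5503 -0.2396  0.2704] [ 1.7997e+02  1.0000e-02 -9.7190e+01] t 2.4
(0.5665, -0.331, 0.1, -97.4) -> [ 0.0887 -0.0276  0.1703] turn 0.21
(0.5665, -0.331, 0.0345, -97.4) -> [-0.     -0.      0.0655] turn -0.0
```

In the tool's units: 0.235 m / 0.6 = 0.3917, 0.22 m / 0.6 = 0.3667, 0.2 degrees / 360 = 0.0006.

```bash
echo '[0.1483, -0.0458, 0.1, 0.0006, 0.088, 0.1483, -0.0458, 0.1667, 0.0006, 0.088, 0.1483, -0.0458, 0.2333, 0.0006, 0.088, 0.1483, -0.0458, 0.2833, 0.0006, 0.088, 0.1483, -0.0458, 0.3333, 0.0006, 0.07, 0.1483, -0.0458, 0.3667, 0.0006, 0.06, 0.1483, -0.0458, 0.3917, 0.0006, 0.06, 0.1483, -0.0458, 0.3917, 0.0006, 0.06]' > rows.txt && python3 drive.py rows.txt
echo '[0, 0, 0, 0, 0.03, 0, 0, 0, 0, 0.015, 0, 0, 0, 0, 0.015, 0, 0, 0, 0, 0.015, 0, 0, 0, 0, 0.015, 0, 0, 0, 0, 0.015]' > rows.txt && python3 drive.py rows.txt
echo '[0, 0, -0.0333, 0, 0.015, 0, 0, -0.0833, 0, 0.015, 0, 0, -0.15, 0, 0.015, 0, 0, -0.2, 0, 0.015, 0, 0, -0.2, 0, 0.015, 0, 0, -0.2, 0, 0.015]' > rows.txt && python3 drive.py rows.txt
python3 - <<'E'
from h import *
s=snap('wrist','w2'); t=snap('scene','s2')
cv2.imwrite('pics/c2.png',np.hstack([s['frame'][:,:,::-1],cv2.resize(t['frame'][120:360,100:420,::-1],(640,480))])[:, ::1][::1,::1]); i=cv2.imread('pics/c2.png'); cv2.imwrite('pics/c2.png',cv2.resize(i,(800,300)))
E
```

```text
clock: 3.4
tool_pos: [0.5665, -0.3309, 0.035]
orientation: [179.9, 0.0, -97.3]
force: [-0.1, 0.3, -0.2]
opening: 0.0607
gripper_force: 0.0
clock: 4.15
tool_pos: [0.5667, -0.332, 0.0358]
orientation: [-180.0, -0.0, -97.4]
force: [-0.8, 0.5, 2.9]
opening: 0.0219
gripper_force: 29.9
clock: 4.9
tool_pos: [0.5662, -0.3316, 0.1547]
orientation: [179.9, 0.0, -97.4]
force: [0.4, 0.0, -1.8]
opening: 0.0217
gripper_force: 29.9
```

View pics/c2.png

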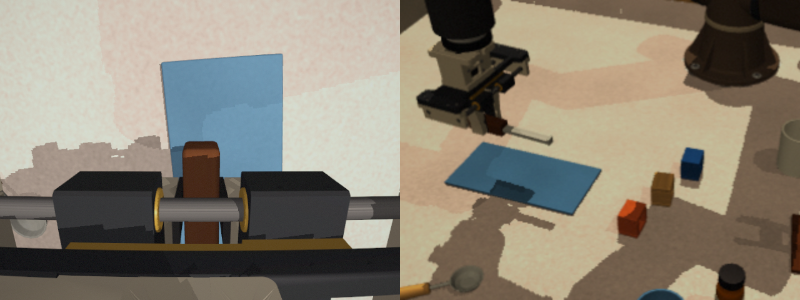

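The rod is gripped. I'll measure how it sits relative to the tool, and check for sag.

```bash
cat >> h.py <<'E'
def held(s,verbose=True):
    """points along held rod: fit in tool frame; s = scene/top view"""
    o=s['obs'];T=Ro.from_euler('xyz',o['orientation'],degrees=True).as_matrix()
    q=(cloud(s)-np.array(o['tool_pos']))@T   # tool coords; rod points along -x
    for a,b in((-.035,-.02),(-.07,-.045),(-.09,-.07),(-.11,-.09),(-.124,-.112)):
        m=(q[...,0]>a)&(q[...,0]<b)&(abs(q[...,1])<.02)&(abs(q[...,2]-.016)<.045); r=q[m]
        if len(r)>3: print((a,b),len(r),'y',np.median(r[:,1]).round(4),'top z',np.percentile(r[:,2],15).round(4),'xmin',r[:,0].min().round(4))
    m=(abs(q[...,1])<.02)&(abs(q[...,2]-.016)<.03); print('tip x',np.sort(q[m][:,0])[:400:40].round(4))
E
python3 - <<'E'
from h import *
held(load('s2')); s=snap('top','t2'); held(s)
E
```

```text
(-0.035, -0.02) 92 y -0.0091 top z 0.006 xmin -0.0349
(-0.07, -0.045) 71 y -0.0034 top z 0.0135 xmin -0.0697
(-0.09, -0.07) 58 y -0.0037 top z 0.0136 xmin -0.0895
(-0.11, -0.09) 59 y -0.003 top z 0.0137 xmin -0.1097
(-0.124, -0.112) 32 y -0.0027 top z 0.0138 xmin -0.124
tip x [-0.1294 -0.1194 -0.1055 -0.0936 -0.0786 -0.0662 -0.0514 -0.039  -0.0349
 -0.0286]
(-0.035, -0.02) 45 y 0.0 top z 0.0034 xmin -0.0349
(-0.07, -0.045) 40 y 0.001 top z 0.0114 xmin -0.0693
tip x [-0.0693 -0.0439 -0.0331 -0.0194]
```

```bash
cat >> h.py <<'E'
RINGS=dict(c=(.6095,-.0575,84.65),a=(.523,-.0278,96.4),b=(.4405,.007,90.9))
DISP=(.567,.266,95.5)
ZO=.0165 # TCP above rod axis
def along(p,L,zrod):
    x,y,b=p; a=np.radians(b); return (round(x-L*np.cos(a),4),round(y-L*np.sin(a),4),round(zrod+ZO,4),b-180)
E
python3 - <<'E'
from h import *
r=RINGS['c']; plan(along(r,.176,.06),along(r,.176,.022),along(r,.089,.022),along(r,.089,.12))
plan(along(DISP,.089,.285))
E
```

```text
at [ 0.5661 -0.3316  0.1541] [ 1.7987e+02  3.0000e-02 -9.7400e+01] t 5.05
(np.float64(0.5931), np.float64(-0.2327), 0.0765, -95.35) -> [-0.1015 -0.0143  0.0776] turn -2.05
(np.float64(0.5931), np.float64(-0.2327), 0.0385, -95.35) -> [ 0.    -0.     0.038] turn -0.0
(np.float64(0.6012), np.float64(-0.1461), 0.0385, -95.35) -> [-0.087  0.     0.   ] turn -0.0
(np.float64(0.6012), np.float64(-0.1461), 0.1365, -95.35) -> [ 0.     0.    -0.098] turn -0.0
at [ 0.5661 -0.3316  0.1541] [ 1.7987e+02  3.0000e-02 -9.7400e+01] t 5.05
(np.float64(0.5755), np.float64(0.1774), 0.3015, -84.5) -> [-0.5061  0.0566 -0.147 ] turn -12.9
```

Pre-insertion, then a check before threading.

In the tool's units: 0.1155 m / 0.6 = 0.1925, 0.105 m / 0.6 = 0.175, -2 degrees / 360 = -0.0056.

```bash
echo '[-0.0667, -0.0117, 0.05, -0.0028, 0.015, -0.1333, -0.0238, 0.1, -0.0056, 0.015, -0.1692, -0.0238, 0.1333, -0.0056, 0.015, -0.1692, -0.0238, 0.175, -0.0056, 0.015, -0.1692, -0.0238, 0.1925, -0.0056, 0.015, -0.1692, -0.0238, 0.1925, -0.0056, 0.015, -0.1692, -0.0238, 0.1925, -0.0056, 0.015]' > rows.txt && python3 drive.py rows.txt
python3 - <<'E'
from h import *
s=snap('scene','s3');held(s);t=snap('top','t3');held(t)
a=cv2.resize(s['frame'][200:330,200:360,::-1],(480,390),interpolation=2);b=cv2.resize(t['frame'][210:310,310:433,::-1],(480,390),interpolation=2)
cv2.imwrite('pics/c3.png',cv2.resize(cv2.convertScaleAbs(np.hstack([a,b]),alpha=1.5),(800,325)))
for x in(s,t):
    P=cloud(x);q=P[(abs(P[...,2]-.044)<.003)&(abs(P[...,0]-.61)<.04)&(abs(P[...,1]+.057)<.035)];print(cv2.minAreaRect((q[:,:2]*1000).astype(np.float32)))
E
```

```text
clock: 5.92
tool_pos: [0.5944, -0.2336, 0.0408]
orientation: [-179.9, -0.0, -95.4]
force: [-0.6, 0.0, -1.2]
opening: 0.0213
gripper_force: 29.9
(-0.035, -0.02) 134 y -0.0099 top z 0.0058 xmin -0.0349
(-0.07, -0.045) 193 y -0.0056 top z 0.0148 xmin -0.0697
(-0.09, -0.07) 150 y -0.0029 top z 0.0146 xmin -0.0898
(-0.11, -0.09) 150 y -0.0027 top z 0.0144 xmin -0.1099
(-0.124, -0.112) 99 y -0.0038 top z 0.015 xmin -0.1239
tip x [-0.8127 -0.8049 -0.8006 -0.7972 -0.7937 -0.7899 -0.7861 -0.7826 -0.779
 -0.7751]
(-0.035, -0.02) 44 y 0.0015 top z 0.0043 xmin -0.0349
(-0.07, -0.045) 110 y 0.0063 top z 0.0127 xmin -0.0699
(-0.09, -0.07) 76 y 0.0034 top z 0.0134 xmin -0.0892
(-0.11, -0.09) 36 y 0.0065 top z 0.011 xmin -0.108
tip x [-1.0876 -1.0772 -1.0671 -1.0567 -1.0466 -1.0368 -1.0274 -1.0183 -1.0082
 -1.0001]
((612.0262451171875, -56.32484436035156), (36.212188720703125, 44.91584014892578), 85.57322692871094)
((0.0, 0.0), (0.0, 0.0), 0.0)
```

View pics/c3.png

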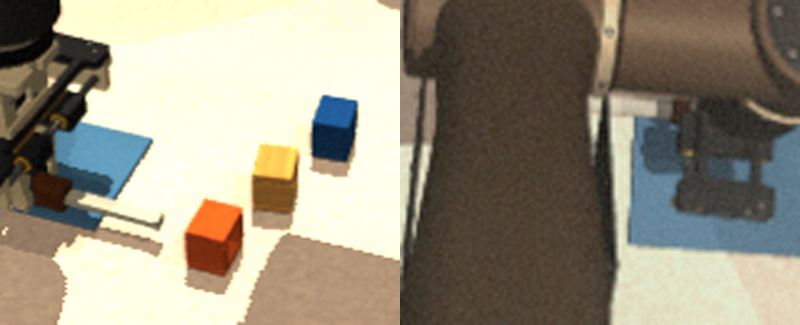

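The rod tip points at the terracotta ring's near face at the right height. Threading and lifting.

In the tool's units: -0.087 m / 0.6 = -0.145, 0.001 m / 0.6 = 0.0017.

```bash
echo '[-0.0333, 0.0017, 0.0017, 0, 0.015, -0.0667, 0.0017, 0.0017, 0, 0.015, -0.1, 0.0017, 0.0017, 0, 0.015, -0.125, 0.0017, 0.0017, 0, 0.015, -0.145, 0.0017, 0.0017, 0, 0.015, -0.145, 0.0017, 0.0017, 0, 0.015]' > rows.txt && python3 drive.py rows.txt
echo '[0, 0, -0.01, 0, 0.015, 0, 0, -0.02, 0, 0.015, 0, 0, -0.0417, 0, 0.015, 0, 0, -0.0833, 0, 0.015, 0, 0, -0.1333, 0, 0.015, 0, 0, -0.1833, 0, 0.015, 0, 0, -0.1833, 0, 0.015]' > rows.txt && python3 drive.py rows.txt
python3 - <<'E'
from h import *
s=snap('scene','s4');held(s);w=snap('wrist','w4')
a=cv2.resize(s['frame'][140:300,200:400,::-1],(480,384),interpolation=2)
cv2.imwrite('pics/c4.png',cv2.convertScaleAbs(np.hstack([a]),alpha=1.5))
plan(along(DISP,.089,.285))
E
```

```text
clock: 6.78
tool_pos: [0.6014, -0.1454, 0.0391]
orientation: [-180.0, -0.0, -95.3]
force: [-0.2, -1.1, -1.5]
opening: 0.0214
gripper_force: 29.9
clock: 7.65
tool_pos: [0.6028, -0.1467, 0.1529]
orientation: [-179.7, 0.0, -95.4]
force: [-0.3, 0.5, -2.0]
opening: 0.0213
gripper_force: 29.9
(-0.035, -0.02) 104 y -0.0094 top z 0.0053 xmin -0.0348
(-0.07, -0.045) 79 y -0.0039 top z 0.0134 xmin -0.069
(-0.09, -0.07) 128 y -0.0026 top z 0.0055 xmin -0.09
(-0.11, -0.09) 244 y -0.0035 top z 0.0058 xmin -0.1097
(-0.124, -0.112) 39 y -0.002 top z 0.0138 xmin -0.1235
tip x [-0.128  -0.1186 -0.1091 -0.1077 -0.1058 -0.1019 -0.0978 -0.0923 -0.087
 -0.0827]
at [ 0.601  -0.1465  0.1496] [-1.7995e+02  3.0000e-02 -9.5430e+01] t 7.75
(np.float64(0.5755), np.float64(0.1774), 0.3015, -84.5) -> [-0.3201  0.0559 -0.1518] turn -10.93
```

View pics/c4.png

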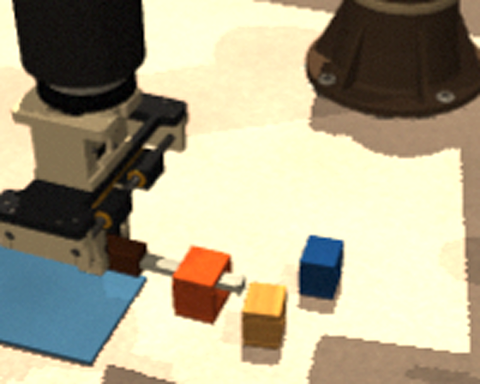

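The terracotta ring hangs level on the rod. Carrying it above the mouth.

In the tool's units: -0.27 m / 0.6 = -0.45, -0.23 m / 0.6 = -0.3833, -10.9 degrees / 360 = -0.0303.

```bash
echo '[0, 0, -0.0833, 0, 0.015, -0.0167, 0.0033, -0.1667, -0.0056, 0.015, -0.0667, 0.0117, -0.2333, -0.0111, 0.015, -0.1333, 0.0233, -0.2533, -0.0167, 0.015, -0.2167, 0.0383, -0.2533, -0.0222, 0.015, -0.3, 0.0533, -0.2533, -0.0278, 0.015, -0.3833, 0.0667, -0.2533, -0.0303, 0.015, -0.45, 0.0783, -0.2533, -0.0303, 0.015]' > rows.txt && python3 drive.py rows.txt
python3 -c "
from h import *
plan(along(DISP,.089,.285))"
cat >> h.py <<'E'
def ringcl(s,col,lo=.05):
    """top face of carried ring + mouth in same view"""
    f=s['frame'].astype(int);r,g,b=f[...,0],f[...,1],f[...,2];P=cloud(s)
    m={'c':(r>1.8*g)&(r>60),'b':(b>1.3*r)&(b>40),'a':(r>1.15*g)&(g>1.25*b)&(g>0.6*r)}[col]
    o=s['obs'];T=Ro.from_euler('xyz',o['orientation'],degrees=True).as_matrix();q=(P-np.array(o['tool_pos']))@T
    m&=(q[...,0]<-.055)&(q[...,0]>-.125)&(abs(q[...,1])<.04)&(q[...,2]<.055)&(q[...,2]>-.01)
    p=P[m];zt=np.percentile(p[:,2],90);tp=p[p[:,2]>zt-.006]
    print('ring',m.sum(),'ztop',np.median(tp[:,2]).round(4),cv2.minAreaRect((tp[:,:2]*1000).astype(np.float32)),'tool',((tp.mean(0)-o['tool_pos'])@T).round(4))
    near=(abs(P[...,0]-.566)<.06)&(abs(P[...,1]-.266)<.06)&(P[...,2]>.212)&(P[...,2]<.23)&~m
    c=P[near]; print('mouth',len(c),cv2.minAreaRect((c[:,:2]*1000).astype(np.float32)))
E
```

```text
clock: 8.75
tool_pos: [0.579, 0.1285, 0.2999]
orientation: [179.9, -0.0, -84.5]
force: [0.7, 0.1, -1.9]
opening: 0.0216
gripper_force: 29.9
at [0.579  0.1285 0.2999] [ 1.7989e+02 -3.0000e-02 -8.4460e+01] t 8.75
(np.float64(0.5755), np.float64(0.1774), 0.3015, -84.5) -> [-0.049  -0.0013 -0.0017] turn 0.04
```

In the tool's units: -0.049 m / 0.6 = -0.0817, -0.04 m / 0.6 = -0.0667.

```bash
echo '[-0.0333, -0.0022, -0.0033, 0, 0.015, -0.0667, -0.0022, -0.0033, 0, 0.015, -0.0817, -0.0022, -0.0033, 0, 0.015, -0.0817, -0.0022, -0.0033, 0, 0.015, -0.0817, -0.0022, -0.0033, 0, 0.015]' > rows.txt && python3 drive.py rows.txt
python3 - <<'E'
from h import *
s=snap('scene','s5');ringcl(s,'c');held(s);t=snap('top','t5');ringcl(t,'c')
plan(along(DISP,.089,.285))
a=cv2.resize(s['frame'][150:350,380:520,::-1],(420,600),interpolation=2);b=cv2.resize(t['frame'][200:300,190:290,::-1],(380,380),interpolation=2)
cv2.imwrite('pics/c5.png',cv2.convertScaleAbs(np.hstack([a,np.pad(b,((0,220),(0,0),(0,0)))]),alpha=1.5))
E
```

```text
clock: 9.38
tool_pos: [0.5764, 0.175, 0.3031]
orientation: [180.0, -0.0, -84.5]
force: [0.1, -0.1, -1.3]
opening: 0.0217
gripper_force: 29.9
ring 704 ztop 0.2966 ((569.4786376953125, 261.3995056152344), (44.91920852661133, 35.12775802612305), 9.239397048950195) tool [-0.0864 -0.0039  0.0067]
mouth 294 ((568.5900268554688, 266.87091064453125), (70.36905670166016, 61.21642303466797), 5.058907985687256)
(-0.035, -0.02) 83 y -0.0116 top z 0.0119 xmin -0.0348
(-0.07, -0.045) 150 y -0.0037 top z 0.0131 xmin -0.07
(-0.09, -0.07) 219 y -0.004 top z 0.0058 xmin -0.0899
(-0.11, -0.09) 187 y -0.0133 top z 0.0058 xmin -0.11
(-0.124, -0.112) 60 y -0.0049 top z 0.0139 xmin -0.124
tip x [-0.1281 -0.1198 -0.1115 -0.1032 -0.0999 -0.0963 -0.093  -0.0885 -0.0842
 -0.0799]
ring 148 ztop 0.297 ((559.7944946289062, 257.9453430175781), (27.902740478515625, 32.95400619506836), 13.016520500183105) tool [-0.0832  0.0096  0.0059]
mouth 71 ((536.6016235351562, 263.37646484375), (13.253565788269043, 60.86619567871094), 0.08109860867261887)
at [0.5764 0.175  0.3032] [-180.      0.    -84.55] t 9.47
(np.float64(0.5755), np.float64(0.1774), 0.3015, -84.5) -> [-0.0025  0.0007  0.0017] turn -0.05
```

View pics/c5.png

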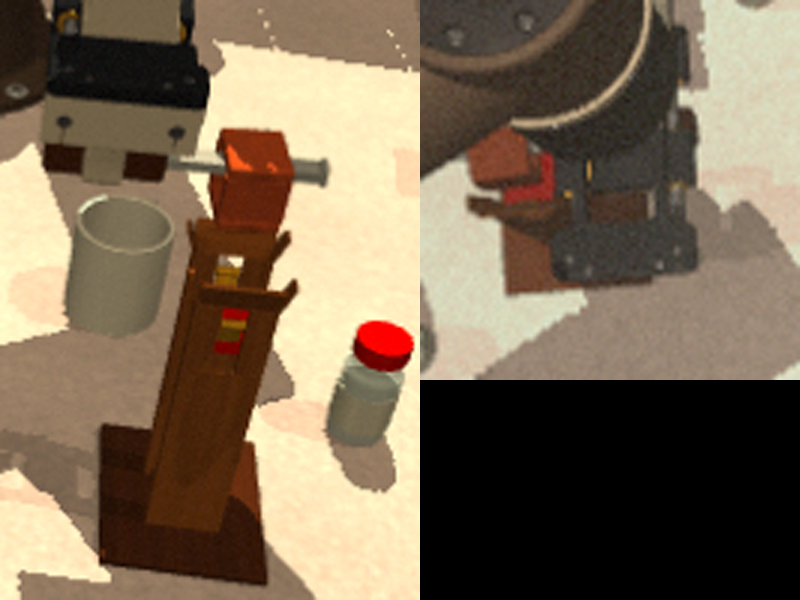

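The ring sits squarely over the mouth, but 5–6 mm short along the bore (scene view: ring 261, mouth 267). I'll correct that and lower it.

Careful with the scale: shifts go in shares of 0.6 m and turns go in shares of 360 degrees. That gives: 0.03 m / 0.6 = 0.05, 0.02 m / 0.6 = 0.0333.

```bash
echo '[-0.0093, 0.0008, 0, 0, 0.015, -0.0093, 0.0008, 0, 0, 0.015, -0.0093, 0.0008, 0.0167, 0, 0.015, -0.0093, 0.0008, 0.0333, 0, 0.015, -0.0093, 0.0008, 0.05, 0, 0.015, -0.0093, 0.0008, 0.05, 0, 0.015]' > rows.txt && python3 drive.py rows.txt
python3 -c "
from h import *
s=snap('scene','s6');ringcl(s,'c');plan()"
echo '[0, 0, 0.0167, 0, 0.015, 0, 0, 0.0333, 0, 0.015, 0, 0, 0.05, 0, 0.015, 0, 0, 0.0667, 0, 0.015, 0, 0, 0.0833, 0, 0.015, 0, 0, 0.0833, 0, 0.015]' > rows.txt && python3 drive.py rows.txt
python3 - <<'E'
from h import *
s=snap('scene','s7');ringcl(s,'c');plan()
a=cv2.resize(s['frame'][180:300,400:500,::-1],(500,600),interpolation=2)
cv2.imwrite('pics/c7.png',cv2.convertScaleAbs(a,alpha=1.5))
E
```

```text
clock: 10.22
tool_pos: [0.5748, 0.181, 0.2717]
orientation: [179.9, -0.1, -84.5]
force: [0.8, -0.9, -0.5]
opening: 0.0216
gripper_force: 29.9
ring 732 ztop 0.2651 ((567.7732543945312, 267.3339538574219), (46.2823600769043, 35.575191497802734), 12.886194229125977) tool [-0.0865 -0.0036  0.0067]
mouth 187 ((570.3984375, 267.0480651855469), (66.37274169921875, 62.41364669799805), 3.4926931858062744)
at [0.5752 0.1811 0.2725] [ 1.7995e+02 -4.0000e-02 -8.4490e+01] t 10.28
clock: 11.02
tool_pos: [0.5752, 0.1812, 0.2223]
orientation: [180.0, -0.0, -84.5]
force: [0.3, 0.4, -0.2]
opening: 0.0218
gripper_force: 30.0
ring 528 ztop 0.2231 ((568.4320678710938, 263.6165466308594), (69.43502044677734, 51.04269790649414), 5.4606475830078125) tool [-0.0847 -0.0058 -0.0012]
mouth 191 ((566.7947387695312, 271.9881286621094), (73.11146545410156, 71.1770248413086), 5.780395030975342)
at [0.5752 0.1812 0.2228] [ 1.7997e+02 -2.0000e-02 -8.4490e+01] t 11.07
```

View pics/c7.png

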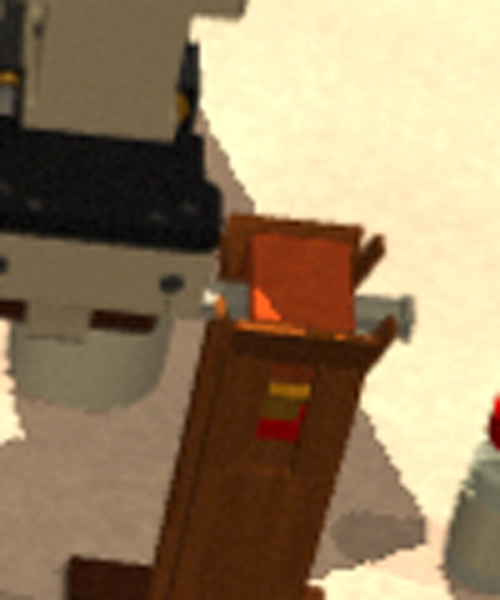

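The ring is well inside the mouth, with the rod emerging through the far slot. Checking the ring's top height.

In the tool's units: 0.008 m / 0.6 = 0.0133, 0.004 m / 0.6 = 0.0067.

```bash
python3 - <<'E'
from h import *
s=load('s7');print(depthpt(s,[[455,230],[460,230],[465,230],[455,236],[460,236],[465,236],[458,241],[465,241]]).round(4))
E
echo '[0, 0, 0.0067, 0, 0.015, 0, 0, 0.0133, 0, 0.015, 0, 0, 0.0133, 0, 0.015]' > rows.txt && python3 drive.py rows.txt
python3 - <<'E'
from h import *
s=snap('scene','s8');print(depthpt(s,[[455,230],[460,230],[465,230],[455,236],[460,236],[465,236],[458,241],[465,241]]).round(4)); plan()
E
```

```text
[[0.561  0.2576 0.2255]
 [0.5594 0.2663 0.2261]
 [0.5546 0.2752 0.2245]
 [0.5768 0.2587 0.2237]
 [0.5743 0.2673 0.2237]
 [0.5742 0.2756 0.2254]
 [0.5885 0.2646 0.2225]
 [0.5835 0.2767 0.2214]]
clock: 11.45
tool_pos: [0.5751, 0.1812, 0.2146]
orientation: [180.0, -0.0, -84.5]
force: [0.2, -1.1, -0.9]
opening: 0.022
gripper_force: 30.0
[[0.5616 0.2576 0.2259]
 [0.5557 0.2666 0.2235]
 [0.5566 0.275  0.2259]
 [0.5739 0.2589 0.2216]
 [0.5708 0.2677 0.2212]
 [0.5706 0.276  0.2229]
 [0.5859 0.2649 0.2206]
 [0.5832 0.2768 0.2211]]
at [0.5752 0.1812 0.2149] [ 1.7998e+02 -1.0000e-02 -8.4500e+01] t 11.5
```

The ring stands with its top at about 0.222 (about level with the mouth, as expected) and the rod is free within the bore. Withdrawing the rod and checking that the ring stays.

In the tool's units: 0.125 m / 0.6 = 0.2083, -0.002 m / 0.6 = -0.0033.

```bash
echo '[0.025, 0, -0.0017, 0, 0.015, 0.05, 0, -0.0033, 0, 0.015, 0.0833, 0, -0.0033, 0, 0.015, 0.125, 0, -0.0033, 0, 0.015, 0.1667, 0, -0.0033, 0, 0.015, 0.2083, 0, -0.0033, 0, 0.015, 0.2083, 0, -0.0033, 0, 0.015]' > rows.txt && python3 drive.py rows.txt
python3 - <<'E'
from h import *
s=snap('scene','s9');print(depthpt(s,[[455,230],[460,230],[465,230],[455,236],[460,236],[465,236],[458,241],[465,241]]).round(4)); 
plan((.545,-.31,.10,-93.5),(.545,-.31,.0365,-93.5))
E
```

```text
clock: 12.38
tool_pos: [0.5872, 0.0543, 0.2172]
orientation: [180.0, -0.0, -84.7]
force: [-0.5, 0.4, -0.6]
opening: 0.0219
gripper_force: 30.0
[[0.5584 0.2578 0.2236]
 [0.5584 0.2663 0.2254]
 [0.5549 0.2752 0.2247]
 [0.5746 0.2589 0.2221]
 [0.5733 0.2674 0.223 ]
 [0.5694 0.2762 0.222 ]
 [0.5869 0.2648 0.2213]
 [0.584  0.2767 0.2217]]
at [0.5873 0.0552 0.2172] [-179.99    0.    -84.62] t 12.43
(0.545, -0.31, 0.1, -93.5) -> [0.3597 0.0763 0.1172] turn 8.88
(0.545, -0.31, 0.0365, -93.5) -> [ 0.     -0.      0.0635] turn -0.0
```

In the tool's units: 0.36 m / 0.6 = 0.6, 0.34 m / 0.6 = 0.5667, 8.9 degrees / 360 = 0.0247.

```bash
echo '[0.0833, 0.0167, 0, 0.0028, 0.015, 0.1833, 0.0383, 0, 0.0083, 0.015, 0.2833, 0.06, 0.0167, 0.0139, 0.015, 0.3833, 0.08, 0.05, 0.0194, 0.015, 0.4833, 0.1017, 0.1, 0.0247, 0.015, 0.5667, 0.12, 0.15, 0.0247, 0.015, 0.6, 0.1272, 0.195, 0.0247, 0.015, 0.6, 0.1272, 0.195, 0.0247, 0.015]' > rows.txt && python3 drive.py rows.txt
echo '[0, 0, 0.05, 0, 0.015, 0, 0, 0.0833, 0, 0.015, 0, 0, 0.1, 0, 0.015, 0, 0, 0.1058, 0, 0.015, 0, 0, 0.1058, 0, 0.015, 0, 0, 0.1058, 0, 0.015]' > rows.txt && python3 drive.py rows.txt
python3 -c "
from h import *
plan((.545,-.31,.0355,-93.5))"
```

```text
clock: 13.42
tool_pos: [0.5438, -0.3099, 0.0972]
orientation: [179.7, 0.1, -93.6]
force: [0.2, 0.3, -1.2]
opening: 0.0216
gripper_force: 30.0
clock: 14.18
tool_pos: [0.5465, -0.3088, 0.0375]
orientation: [-179.9, -0.0, -93.4]
force: [-0.4, -0.4, 0.3]
opening: 0.0218
gripper_force: 30.0
at [ 0.5465 -0.3088  0.0375] [-1.7992e+02 -2.0000e-02 -9.3380e+01] t 14.18
(0.545, -0.31, 0.0355, -93.5) -> [0.0013 0.0014 0.002 ] turn 0.12
```

In the tool's units: -0.2 m / 0.6 = -0.3333, -0.14 m / 0.6 = -0.2333.

```bash
echo '[0, 0, 0.0025, 0, 0.015, 0, 0, 0.0025, 0, 0.06, 0, 0, 0.0025, 0, 0.06, 0, 0, 0.0025, 0, 0.06, 0, 0, -0.05, 0, 0.06, 0, 0, -0.1333, 0, 0.06, 0, 0, -0.2333, 0, 0.06, 0, 0, -0.3333, 0, 0.06]' > rows.txt && python3 drive.py rows.txt
python3 - <<'E'
from h import *
s=snap('scene','s10');rodpose(s)
plan((.56,0,.29,-30),(.567,.266,.29,5.5),(.567,.266,.25,5.5))
E
```

```text
clock: 15.18
tool_pos: [0.5455, -0.3087, 0.2384]
orientation: [180.0, -0.0, -93.4]
force: [0.8, -0.2, 0.2]
opening: 0.0598
gripper_force: 0.0
rod all 568 ((551.1264038085938, -260.8677673339844), (161.4022216796875, 25.682905197143555), 85.73187255859375)
handle 199 0.0294 ((549.3758544921875, -261.03009033203125), (160.22854614257812, 25.249591827392578), 87.3970947265625)
at [ 0.5487 -0.3106  0.2481] [-179.37   -0.29  -93.32] t 15.22
(0.56, 0, 0.29, -30) -> [-0.3106  0.0062 -0.0436] turn -63.32
(0.567, 0.266, 0.29, 5.5) -> [-0.1269 -0.2339 -0.    ] turn -35.5
(0.567, 0.266, 0.25, 5.5) -> [ 0.   -0.    0.04] turn -0.0
```

In the tool's units: -0.31 m / 0.6 = -0.5167, -0.3 m / 0.6 = -0.5, -63.3 degrees / 360 = -0.1758.

```bash
echo '[-0.0667, 0.0017, -0.0667, -0.025, 0, -0.1667, 0.0033, -0.0733, -0.0528, 0, -0.25, 0.005, -0.0733, -0.0778, 0, -0.3333, 0.0067, -0.0733, -0.1056, 0, -0.4167, 0.0083, -0.0733, -0.1333, 0, -0.5, 0.01, -0.0733, -0.1583, 0, -0.5167, 0.01, -0.0733, -0.1758, 0, -0.5167, 0.01, -0.0733, -0.1758, 0]' > rows.txt && python3 drive.py rows.txt
python3 -c "
from h import *
plan((.567,.266,.285,5.5))"
```

```text
clock: 16.23
tool_pos: [0.5582, 0.0019, 0.2803]
orientation: [180.0, 0.0, -30.0]
force: [0.4, 0.7, 0.8]
opening: 0.0006
gripper_force: 0.0
at [0.5582 0.0019 0.2803] [ 1.7999e+02  1.0000e-02 -3.0040e+01] t 16.23
(0.567, 0.266, 0.285, 5.5) -> [-0.1246 -0.2331 -0.0047] turn -35.54
```

In the tool's units: -0.2333 m / 0.6 = -0.3888, -0.2 m / 0.6 = -0.3333, -35.5 degrees / 360 = -0.0986.

```bash
echo '[-0.05, -0.0833, -0.0083, -0.025, 0, -0.1, -0.1667, -0.0083, -0.05, 0, -0.15, -0.25, -0.0083, -0.075, 0, -0.1833, -0.3333, -0.0083, -0.0986, 0, -0.2077, -0.3888, -0.0083, -0.0986, 0, -0.2077, -0.3888, -0.0083, -0.0986, 0, -0.2077, -0.3888, 0.025, -0.0986, 0, -0.2077, -0.3888, 0.0333, -0.0986, 0]' > rows.txt && python3 drive.py rows.txt
python3 - <<'E'
from h import *
plan((.567,.2665,.26,5.5),(.567,.2665,.19,5.5))
s=snap('scene','s11'); t=snap('top','t11')
a=cv2.resize(s['frame'][180:300,400:500,::-1],(400,480),interpolation=2)
cv2.imwrite('pics/c11.png',cv2.convertScaleAbs(a,alpha=1.5))
E
```

```text
clock: 17.23
tool_pos: [0.5671, 0.2636, 0.2593]
orientation: [179.9, 0.1, 5.2]
force: [-0.1, 0.3, -0.7]
opening: 0.0004
gripper_force: 0.0
at [0.5671 0.2636 0.2593] [1.7993e+02 1.2000e-01 5.2300e+00] t 17.23
(0.567, 0.2665, 0.26, 5.5) -> [ 0.0002 -0.0029 -0.0007] turn -0.27
(0.567, 0.2665, 0.19, 5.5) -> [ 0.   -0.    0.07] turn -0.0
```

View pics/c11.png

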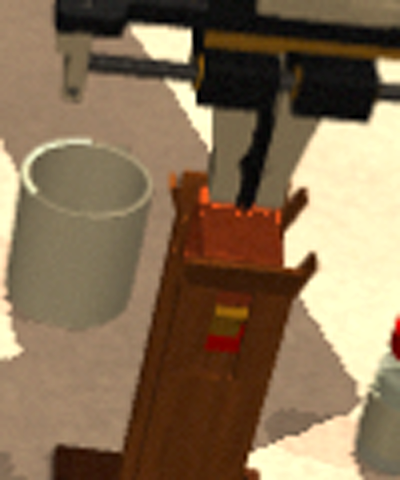

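The closed fingers are centred over the ring. Pressing.

In the tool's units: 0.05 m / 0.6 = 0.0833, -0.0015 m / 0.6 = -0.0025.

```bash
echo '[0, -0.0025, 0.0083, 0, 0, 0, -0.0025, 0.025, 0, 0, 0, -0.0025, 0.0417, 0, 0, 0, -0.0025, 0.0583, 0, 0, 0, -0.0025, 0.075, 0, 0, 0, -0.0025, 0.0833, 0, 0]' > rows.txt && python3 drive.py rows.txt
echo '[0, 0, 0.0133, 0, 0, 0, 0, 0.0233, 0, 0, 0, 0, 0.03, 0, 0, 0, 0, 0.0317, 0, 0, 0, 0, 0.0317, 0, 0]' > rows.txt && python3 drive.py rows.txt
python3 -c "
from h import *
plan((.567,.2665,.19,5.5));print(get_obs()['force'])"
```

```text
clock: 18.08
tool_pos: [0.5671, 0.2668, 0.2097]
orientation: [180.0, 0.0, 5.4]
force: [-1.6, -0.8, 3.4]
opening: 0.0007
gripper_force: 1.7
clock: 18.7
tool_pos: [0.5674, 0.2669, 0.1916]
orientation: [180.0, -0.0, 5.4]
force: [-1.0, -1.1, 3.3]
opening: 0.0004
gripper_force: 1.3
at [0.5674 0.2669 0.1916] [ 1.8e+02 -1.0e-02  5.4e+00] t 18.7
(0.567, 0.2665, 0.19, 5.5) -> [-0.0004  0.0003  0.0016] turn -0.1
[-1.03744778 -1.14803857  3.32227484]
```

In the tool's units: 0.0018 m / 0.6 = 0.003.

```bash
echo '[0, 0, 0.003, 0, 0, 0, 0, 0.003, 0, 0, 0, 0, 0.003, 0, 0]' > rows.txt && python3 drive.py rows.txt
echo '[0, 0, -0.0333, 0, 0, 0, 0, -0.0833, 0, 0, 0, 0, -0.15, 0, 0, 0, 0, -0.1833, 0, 0, 0, 0, -0.1833, 0, 0]' > rows.txt && python3 drive.py rows.txt
python3 - <<'E'
from h import *
s=snap('scene','s12'); print(depthpt(s,[[455,236],[460,236],[465,236]]).round(4))
P=cloud(s)
f=s['frame'].astype(int); m=(abs(P[...,0]-.567)<.03)&(abs(P[...,1]-.266)<.03)&(P[...,2]>.1)&(P[...,2]<.21)&(f[...,0]>1.8*f[...,1]); print(m.sum(), P[m][:,2].round(3)[::6])
t=snap('top','t12'); rodpose(s)
a=cv2.resize(s['frame'][180:300,400:500,::-1],(400,480),interpolation=2);b=cv2.resize(t['frame'][215:295,190:270,::-1],(400,480),interpolation=2)
cv2.imwrite('pics/c12.png',cv2.convertScaleAbs(np.hstack([a,b]),alpha=1.5))
plan()
E
```

```text
clock: 19.08
tool_pos: [0.5674, 0.2669, 0.1898]
orientation: [-180.0, -0.0, 5.4]
force: [-1.9, 0.4, 2.7]
opening: 0.0005
gripper_force: 1.4
clock: 19.7
tool_pos: [0.5679, 0.2673, 0.3013]
orientation: [-179.9, -0.2, 5.4]
force: [-0.5, 0.6, 0.0]
opening: 0.0008
gripper_force: 0.0
[[2.708e-01 2.872e-01 5.000e-04]
 [2.684e-01 2.993e-01 1.300e-03]
 [5.434e-01 2.792e-01 2.031e-01]]
1282 [0.208 0.209 0.206 0.208 0.207 0.207 0.209 0.209 0.204 0.208 0.206 0.209
 0.203 0.203 0.204 0.207 0.199 0.203 0.204 0.2   0.198 0.203 0.198 0.197
 0.2   0.195 0.192 0.196 0.194 0.19  0.195 0.188 0.191 0.198 0.186 0.19
 0.195 0.186 0.188 0.18  0.183 0.185 0.181 0.184 0.176 0.18  0.186 0.173
 0.169 0.169 0.161 0.203 0.205 0.209 0.16  0.203 0.205 0.206 0.161 0.199
 0.169 0.203 0.205 0.153 0.197 0.171 0.202 0.202 0.15  0.195 0.17  0.198
 0.201 0.185 0.171 0.198 0.149 0.19  0.196 0.148 0.188 0.192 0.142 0.184
 0.189 0.19  0.174 0.183 0.188 0.173 0.18  0.184 0.187 0.175 0.183 0.184
 0.13  0.173 0.181 0.182 0.171 0.168 0.174 0.178 0.128 0.168 0.17  0.176
 0.125 0.166 0.165 0.167 0.173 0.124 0.161 0.165 0.172 0.119
[... 177 characters left out ...]
 0.154 0.103 0.145 0.148 0.151 0.144 0.147 0.149 0.139
 0.143 0.144 0.147 0.141 0.141 0.146 0.138 0.141 0.142 0.132 0.136 0.138
 0.141 0.131 0.133 0.134 0.12  0.129 0.132 0.133 0.124 0.128 0.13  0.121
 0.124 0.128 0.13  0.12  0.124 0.125 0.106 0.119 0.121 0.124 0.114 0.117
 0.12  0.111 0.116 0.117 0.119 0.112 0.112 0.104 0.11  0.112 0.113 0.105
 0.106 0.109 0.101 0.103 0.105 0.107 0.102 0.103 0.101 0.103]
rod all 562 ((551.599853515625, -260.0256652832031), (159.24143981933594, 26.52595329284668), 84.65267944335938)
handle 197 0.0296 ((552.8401489257812, -260.9054870605469), (157.7386474609375, 23.978450775146484), 84.59056091308594)
at [0.5669 0.2668 0.2988] [1.8e+02 6.0e-02 5.4e+00] t 19.8
```

View pics/c12.png

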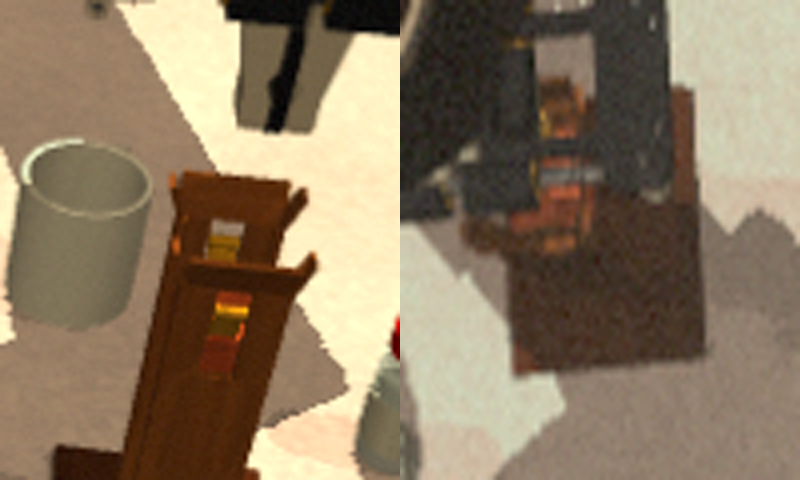

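The terracotta ring is latched: the catches are in over it and the mouth is empty. Returning for the rod.

```bash
python3 -c "
from h import *
plan((.56,.0,.29,-46),(.546,-.3095,.16,-93.5),(.546,-.3095,.036,-93.5))"
```

```text
at [0.5669 0.2668 0.2988] [1.8e+02 6.0e-02 5.4e+00] t 19.8
(0.56, 0.0, 0.29, -46) -> [-0.032   0.265   0.0089] turn 51.4
(0.546, -0.3095, 0.16, -93.5) -> [0.2129 0.2251 0.13  ] turn 47.5
(0.546, -0.3095, 0.036, -93.5) -> [ 0.    -0.     0.124] turn -0.0
```

In the tool's units: 0.265 m / 0.6 = 0.4417, 0.25 m / 0.6 = 0.4167, 51.4 degrees / 360 = 0.1428.

```bash
echo '[-0.01, 0.0833, 0.015, 0.0278, 0.06, -0.02, 0.1667, 0.015, 0.0556, 0.06, -0.03, 0.25, 0.015, 0.0833, 0.06, -0.04, 0.3333, 0.015, 0.1111, 0.06, -0.05, 0.4167, 0.015, 0.1389, 0.06, -0.0533, 0.4417, 0.015, 0.1428, 0.06, -0.0533, 0.4417, 0.015, 0.1428, 0.06]' > rows.txt && python3 drive.py rows.txt
echo '[0.0667, 0.07, 0, 0.025, 0.06, 0.1333, 0.1417, 0, 0.05, 0.06, 0.2, 0.2117, 0, 0.075, 0.06, 0.2667, 0.2833, 0.05, 0.1, 0.06, 0.3167, 0.3333, 0.1, 0.125, 0.06, 0.355, 0.375, 0.1667, 0.1319, 0.06, 0.355, 0.375, 0.2167, 0.1319, 0.06, 0.355, 0.375, 0.2167, 0.1319, 0.06]' > rows.txt && python3 drive.py rows.txt
python3 - <<'E'
from h import *
w=snap('wrist','w13');rodpose(w);s=snap('scene','s13');rodpose(s)
P=cloud(s)
for k,(x,y,b) in RINGS.items():
    q=P[(abs(P[...,2]-.0435)<.003)&(abs(P[...,0]-x)<.04)&(abs(P[...,1]-y)<.035)]
    if len(q)>20: print(k,cv2.minAreaRect((q[:,:2]*1000).astype(np.float32)))
plan((.546,-.3095,.036,-93.5))
E
```

```text
clock: 20.68
tool_pos: [0.56, -0.0008, 0.2898]
orientation: [179.9, 0.1, -46.0]
force: [-0.0, -0.2, 0.1]
opening: 0.059
gripper_force: 0.0
clock: 21.68
tool_pos: [0.5454, -0.3084, 0.1575]
orientation: [179.7, 0.1, -93.4]
force: [-0.5, 0.7, 0.6]
opening: 0.06
gripper_force: 0.0
rod all 3854 ((547.7250366210938, -297.2984619140625), (92.31977844238281, 22.031709671020508), 86.76026916503906)
handle 3289 0.0301 ((547.1119384765625, -308.21209716796875), (70.31318664550781, 22.022371292114258), 86.76026916503906)
rod all 565 ((552.4901123046875, -260.0679626464844), (159.6448974609375, 25.813936233520508), 84.5877914428711)
handle 195 0.0294 ((547.8340454101562, -304.0021667480469), (70.67384338378906, 24.687339782714844), 84.4555435180664)
a ((526.785888671875, -26.546052932739258), (48.990509033203125, 36.58750534057617), 8.249423027038574)
b ((442.64361572265625, 7.858509063720703), (47.2235107421875, 36.2054557800293), 1.6084610223770142)
at [ 0.5475 -0.3088  0.1613] [ 1.7999e+02 -2.0000e-02 -9.3370e+01] t 21.77
(0.546, -0.3095, 0.036, -93.5) -> [0.0007 0.0014 0.1253] turn 0.13
```

The rod is where I left it, and the other rings haven't moved.

In the tool's units: 0.125 m / 0.6 = 0.2083, 0.115 m / 0.6 = 0.1917.

```bash
echo '[0, 0.0013, 0.0833, 0, 0.06, 0, 0.0013, 0.15, 0, 0.06, 0, 0.0013, 0.1917, 0, 0.06, 0, 0.0013, 0.2083, 0, 0.06, 0, 0.0013, 0.2083, 0, 0.06, 0, 0.0013, 0.2083, 0, 0.015, 0, 0.0013, 0.2083, 0, 0.015, 0, 0.0013, 0.2083, 0, 0.015]' > rows.txt && python3 drive.py rows.txt
echo '[0, 0, 0, 0, 0.015, 0, 0, 0, 0, 0.015, 0, 0, -0.0167, 0, 0.015, 0, 0, -0.05, 0, 0.015, 0, 0, -0.1, 0, 0.015, 0, 0, -0.1, 0, 0.015, 0, 0, -0.1, 0, 0.015]' > rows.txt && python3 drive.py rows.txt
python3 - <<'E'
from h import *
s=snap('scene','s14');held(s)
r=RINGS['a']; plan(along(r,.176,.06),along(r,.176,.022),along(r,.089,.022))
E
```

```text
clock: 22.78
tool_pos: [0.5461, -0.3096, 0.0365]
orientation: [-179.9, -0.0, -93.5]
force: [-0.3, 0.2, -0.3]
opening: 0.0351
gripper_force: 0.0
clock: 23.65
tool_pos: [0.5455, -0.3093, 0.0958]
orientation: [-180.0, 0.0, -93.5]
force: [-0.6, -0.4, -0.6]
opening: 0.0219
gripper_force: 30.0
(-0.035, -0.02) 86 y -0.0096 top z 0.0058 xmin -0.035
(-0.07, -0.045) 64 y -0.0048 top z 0.0135 xmin -0.0695
(-0.09, -0.07) 54 y -0.0036 top z 0.0137 xmin -0.0899
(-0.11, -0.09) 53 y -0.0049 top z 0.0135 xmin -0.1098
(-0.124, -0.112) 33 y -0.0041 top z 0.0136 xmin -0.1235
tip x [-0.6054 -0.6022 -0.5988 -0.5956 -0.5921 -0.5888 -0.5856 -0.5822 -0.579
 -0.5754]
at [ 0.5452 -0.3093  0.0952] [ 1.7995e+02  2.0000e-02 -9.3510e+01] t 23.7
(np.float64(0.5426), np.float64(-0.2027), 0.0765, -83.6) -> [-0.1062  0.0091  0.0188] turn -9.91
(np.float64(0.5426), np.float64(-0.2027), 0.0385, -83.6) -> [ 0.    -0.     0.038] turn -0.0
(np.float64(0.5329), np.float64(-0.1162), 0.0385, -83.6) -> [-0.087 -0.    -0.   ] turn -0.0
```

In the tool's units: -0.106 m / 0.6 = -0.1767, -0.09 m / 0.6 = -0.15, -9.9 degrees / 360 = -0.0275.

```bash
echo '[-0.0833, 0.0067, 0, -0.0139, 0.015, -0.15, 0.0133, 0.0083, -0.0275, 0.015, -0.1767, 0.015, 0.0333, -0.0275, 0.015, -0.1767, 0.015, 0.0667, -0.0275, 0.015, -0.1767, 0.015, 0.0942, -0.0275, 0.015, -0.1767, 0.015, 0.0942, -0.0275, 0.015, -0.1767, 0.015, 0.0942, -0.0275, 0.015]' > rows.txt && python3 drive.py rows.txt
python3 - <<'E'
from h import *
s=snap('scene','s15');held(s);r=RINGS['a']; plan(along(r,.176,.022))
E
```

```text
clock: 24.58
tool_pos: [0.5432, -0.2035, 0.0393]
orientation: [180.0, -0.0, -83.6]
force: [-0.2, 0.1, -1.7]
opening: 0.0218
gripper_force: 30.0
(-0.035, -0.02) 114 y -0.0102 top z 0.0055 xmin -0.0348
(-0.07, -0.045) 172 y -0.0044 top z 0.0143 xmin -0.07
(-0.09, -0.07) 131 y -0.0046 top z 0.0146 xmin -0.0897
(-0.11, -0.09) 137 y -0.0042 top z 0.0145 xmin -0.11
(-0.124, -0.112) 80 y -0.0049 top z 0.0152 xmin -0.1238
tip x [-0.8749 -0.8683 -0.8647 -0.8615 -0.8591 -0.8556 -0.8511 -0.8448 -0.8394
 -0.8334]
at [ 0.5434 -0.2034  0.0396] [-1.7999e+02 -1.0000e-02 -8.3620e+01] t 24.62
(np.float64(0.5426), np.float64(-0.2027), 0.0385, -83.6) -> [-0.0008  0.0007  0.0011] turn -0.02
```

In the tool's units: -0.0875 m / 0.6 = -0.1458, 0.001 m / 0.6 = 0.0017.

```bash
echo '[-0.0333, 0.0017, 0.0017, 0, 0.015, -0.0667, 0.0017, 0.0017, 0, 0.015, -0.1, 0.0017, 0.0017, 0, 0.015, -0.125, 0.0017, 0.0017, 0, 0.015, -0.1458, 0.0017, 0.0017, 0, 0.015, -0.1458, 0.0017, 0.0017, 0, 0.015]' > rows.txt && python3 drive.py rows.txt
echo '[0, 0, -0.01, 0, 0.015, 0, 0, -0.02, 0, 0.015, 0, 0, -0.0417, 0, 0.015, 0, 0, -0.0833, 0, 0.015, 0, 0, -0.1333, 0, 0.015, 0, 0, -0.1833, 0, 0.015, 0, 0, -0.1833, 0, 0.015]' > rows.txt && python3 drive.py rows.txt
python3 - <<'E'
from h import *
s=snap('scene','s16');held(s);ringcl(s,'a')
plan(along(DISP,.089,.285))
E
```

```text
clock: 25.38
tool_pos: [0.5325, -0.1152, 0.0385]
orientation: [-180.0, 0.0, -83.5]
force: [-0.2, -0.3, -1.2]
opening: 0.022
gripper_force: 30.0
clock: 26.25
tool_pos: [0.5341, -0.1165, 0.1517]
orientation: [-179.7, -0.0, -83.6]
force: [-0.3, 0.9, -1.1]
opening: 0.0215
gripper_force: 30.0
(-0.035, -0.02) 97 y -0.0103 top z 0.0058 xmin -0.035
(-0.07, -0.045) 79 y -0.0048 top z 0.0141 xmin -0.07
(-0.09, -0.07) 109 y -0.0031 top z 0.0051 xmin -0.09
(-0.11, -0.09) 141 y -0.0018 top z 0.0056 xmin -0.1096
(-0.124, -0.112) 37 y -0.0057 top z 0.0136 xmin -0.1238
tip x [-0.1284 -0.1159 -0.1075 -0.103  -0.0963 -0.0897 -0.0829 -0.0762 -0.0643
 -0.0512]
ring 505 ztop 0.1451 ((525.6609497070312, -27.250621795654297), (48.30824661254883, 36.18928146362305), 6.634800434112549) tool [-0.0902 -0.0045  0.0067]
mouth 370 ((568.3921508789062, 267.26153564453125), (72.75444793701172, 61.57212448120117), 5.708641052246094)
at [ 0.533  -0.1164  0.15  ] [-1.7982e+02  1.0000e-02 -8.3620e+01] t 26.3
(np.float64(0.5755), np.float64(0.1774), 0.3015, -84.5) -> [-0.2873 -0.0753 -0.1513] turn 0.88
```

In the tool's units: -0.287 m / 0.6 = -0.4783, -0.09 m / 0.6 = -0.15, 0.9 degrees / 360 = 0.0025.

```bash
echo '[0, 0, -0.0833, 0, 0.015, -0.0167, -0.0033, -0.1667, 0, 0.015, -0.0667, -0.0167, -0.2333, 0, 0.015, -0.15, -0.0383, -0.2533, 0.0025, 0.015, -0.2333, -0.0617, -0.2533, 0.0025, 0.015, -0.3167, -0.0833, -0.2533, 0.0025, 0.015, -0.4, -0.105, -0.2533, 0.0025, 0.015, -0.4783, -0.1258, -0.2533, 0.0025, 0.015]' > rows.txt && python3 drive.py rows.txt
echo '[0, 0, 0, 0, 0.015, 0, 0, 0, 0, 0.015, 0, 0, 0, 0, 0.015]' > rows.txt && python3 drive.py rows.txt
python3 - <<'E'
from h import *
s=snap('scene','s17');ringcl(s,'a');held(s)
plan(along(DISP,.089,.285))
E
```

```text
clock: 27.3
tool_pos: [0.575, 0.1788, 0.2993]
orientation: [179.9, -0.0, -84.5]
force: [0.2, -0.4, -1.1]
opening: 0.0217
gripper_force: 30.0
clock: 27.68
tool_pos: [0.5753, 0.1763, 0.3]
orientation: [180.0, -0.0, -84.6]
force: [-0.6, -0.2, -1.6]
opening: 0.0217
gripper_force: 30.0
ring 807 ztop 0.2932 ((568.1409912109375, 270.43463134765625), (45.06119155883789, 35.66143035888672), 9.229485511779785) tool [-0.0937 -0.0043  0.007 ]
mouth 288 ((568.9789428710938, 267.1133728027344), (73.09259033203125, 60.733558654785156), 5.568999290466309)
(-0.035, -0.02) 83 y -0.0118 top z 0.0117 xmin -0.0347
(-0.07, -0.045) 102 y -0.0065 top z 0.014 xmin -0.0699
(-0.09, -0.07) 225 y -0.0008 top z 0.0061 xmin -0.0899
(-0.11, -0.09) 189 y -0.0066 top z 0.0058 xmin -0.1099
(-0.124, -0.112) 49 y -0.0074 top z 0.0141 xmin -0.124
tip x [-0.1295 -0.1216 -0.1111 -0.1072 -0.1024 -0.0983 -0.0936 -0.0891 -0.0842
 -0.08  ]
at [0.5754 0.1763 0.3003] [ 1.7999e+02 -1.0000e-02 -8.4570e+01] t 27.73
(np.float64(0.5755), np.float64(0.1774), 0.3015, -84.5) -> [-0.0011 -0.0002 -0.0012] turn -0.07
```

In the tool's units: 0.028 m / 0.6 = 0.0467, 0.0034 m / 0.6 = 0.0057.

```bash
echo '[0.0057, 0.0005, 0, 0, 0.015, 0.0057, 0.0005, 0.0133, 0, 0.015, 0.0057, 0.0005, 0.03, 0, 0.015, 0.0057, 0.0005, 0.0467, 0, 0.015, 0.0057, 0.0005, 0.0467, 0, 0.015]' > rows.txt && python3 drive.py rows.txt
python3 -c "
from h import *
s=snap('scene','s18');ringcl(s,'a')"
echo '[0, 0, 0.0167, 0, 0.015, 0, 0, 0.0333, 0, 0.015, 0, 0, 0.05, 0, 0.015, 0, 0, 0.0667, 0, 0.015, 0, 0, 0.0833, 0, 0.015, 0, 0, 0.0958, 0, 0.015, 0, 0, 0.0958, 0, 0.015]' > rows.txt && python3 drive.py rows.txt
python3 - <<'E'
from h import *
s=snap('scene','s19');print(depthpt(s,[[455,230],[460,230],[465,230],[455,236],[460,236],[465,236],[458,241],[465,241]]).round(4)); plan()
a=cv2.resize(s['frame'][180:300,400:500,::-1],(400,480),interpolation=2)
cv2.imwrite('pics/c19.png',cv2.convertScaleAbs(a,alpha=1.5))
E
```

```text
clock: 28.35
tool_pos: [0.575, 0.1737, 0.2708]
orientation: [179.9, -0.1, -84.5]
force: [0.5, 0.3, -0.4]
opening: 0.0217
gripper_force: 30.0
ring 799 ztop 0.2641 ((566.0140991210938, 267.91192626953125), (46.72859573364258, 36.348453521728516), 8.94737434387207) tool [-0.0941 -0.0038  0.0069]
mouth 198 ((579.2509765625, 256.3506774902344), (82.44764709472656, 50.978919982910156), 45.88725662231445)
clock: 29.28
tool_pos: [0.5753, 0.1738, 0.2141]
orientation: [179.9, -0.0, -84.5]
force: [0.2, 0.6, -0.2]
opening: 0.0215
gripper_force: 30.0
[[0.5626 0.2575 0.2266]
 [0.5607 0.2661 0.227 ]
 [0.557  0.275  0.2262]
 [0.5775 0.2586 0.2243]
 [0.5734 0.2674 0.2231]
 [0.5717 0.2759 0.2236]
 [0.5883 0.2646 0.2224]
 [0.5868 0.2763 0.2238]]
at [0.5755 0.1739 0.2146] [ 1.7999e+02 -2.0000e-02 -8.4490e+01] t 29.32
```

View pics/c19.png

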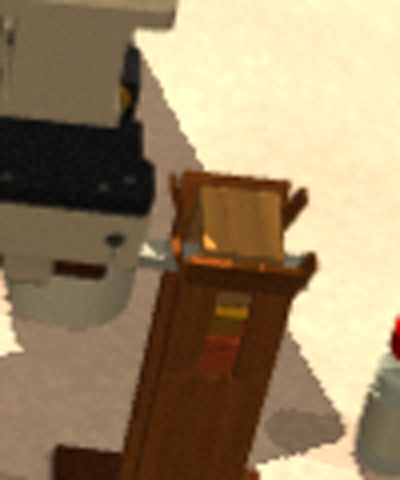

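The wood ring is seated in the mouth with its top at about 0.224. Withdrawing.

In the tool's units: 0.12 m / 0.6 = 0.2, -0.003 m / 0.6 = -0.005.

```bash
echo '[0.025, 0, -0.0033, 0, 0.015, 0.05, 0, -0.005, 0, 0.015, 0.0833, 0, -0.005, 0, 0.015, 0.125, 0, -0.005, 0, 0.015, 0.1667, 0, -0.005, 0, 0.015, 0.2, 0, -0.005, 0, 0.015, 0.2, 0, -0.005, 0, 0.015]' > rows.txt && python3 drive.py rows.txt
python3 - <<'E'
from h import *
s=snap('scene','s20');print(depthpt(s,[[455,236],[460,236],[465,236]]).round(4)); 
plan((.545,-.31,.10,-93.5),(.545,-.31,.0355,-93.5))
E
```

```text
clock: 30.2
tool_pos: [0.5871, 0.0526, 0.2179]
orientation: [-180.0, -0.0, -84.6]
force: [0.3, -0.3, -1.3]
opening: 0.0215
gripper_force: 30.0
[[0.5786 0.2585 0.225 ]
 [0.5762 0.2671 0.2251]
 [0.5746 0.2756 0.2258]]
at [0.5871 0.0534 0.2178] [-1.7999e+02  1.0000e-02 -8.4590e+01] t 30.25
(0.545, -0.31, 0.1, -93.5) -> [0.3579 0.0762 0.1178] turn 8.91
(0.545, -0.31, 0.0355, -93.5) -> [ 0.     -0.      0.0645] turn -0.0
```

In the tool's units: 0.358 m / 0.6 = 0.5967, 0.34 m / 0.6 = 0.5667, 8.9 degrees / 360 = 0.0247.

```bash
echo '[0.0833, 0.0167, 0, 0.0028, 0.015, 0.1833, 0.0383, 0, 0.0083, 0.015, 0.2833, 0.06, 0.0167, 0.0139, 0.015, 0.3833, 0.08, 0.05, 0.0194, 0.015, 0.4833, 0.1017, 0.1, 0.0247, 0.015, 0.5667, 0.12, 0.15, 0.0247, 0.015, 0.5967, 0.1267, 0.1967, 0.0247, 0.015, 0.5967, 0.1267, 0.1967, 0.0247, 0.015]' > rows.txt && python3 drive.py rows.txt
echo '[0, 0, 0.05, 0, 0.015, 0, 0, 0.0833, 0, 0.015, 0, 0, 0.1, 0, 0.015, 0, 0, 0.1067, 0, 0.015, 0, 0, 0.1067, 0, 0.015, 0, 0, 0.1067, 0, 0.015]' > rows.txt && python3 drive.py rows.txt
echo '[0, 0, 0.0017, 0, 0.015, 0, 0, 0.0017, 0, 0.06, 0, 0, 0.0017, 0, 0.06, 0, 0, 0.0017, 0, 0.06, 0, 0, -0.05, 0, 0.06, 0, 0, -0.1333, 0, 0.06, 0, 0, -0.2333, 0, 0.06, 0, 0, -0.3333, 0, 0.06]' > rows.txt && python3 drive.py rows.txt
echo '[0, 0, 0, 0, 0.03, 0, 0, 0, 0, 0]' > rows.txt && python3 drive.py rows.txt
python3 - <<'E'
from h import *
s=snap('scene','s21');rodpose(s)
plan((.56,0,.285,-30),(.567,.2665,.285,5.5))
E
```

```text
clock: 31.25
tool_pos: [0.5438, -0.3099, 0.0968]
orientation: [179.7, 0.1, -93.5]
force: [-0.1, 0.2, -0.2]
opening: 0.0221
gripper_force: 30.0
clock: 32.0
tool_pos: [0.5463, -0.3092, 0.0366]
orientation: [-179.9, -0.0, -93.4]
force: [-0.7, 0.2, -0.6]
opening: 0.0217
gripper_force: 30.0
clock: 33.0
tool_pos: [0.5454, -0.3091, 0.2376]
orientation: [180.0, 0.0, -93.4]
force: [1.2, -0.2, 0.3]
opening: 0.06
gripper_force: 0.0
clock: 33.25
tool_pos: [0.5454, -0.3089, 0.2357]
orientation: [-180.0, 0.0, -93.4]
force: [-0.1, 0.9, 0.4]
opening: 0.0455
gripper_force: 0.0
rod all 565 ((550.9845581054688, -259.76470947265625), (159.17018127441406, 26.068687438964844), 86.4330825805664)
handle 183 0.0296 ((548.2724609375, -303.7331237792969), (69.95072937011719, 25.740148544311523), 85.87857818603516)
at [ 0.5451 -0.3088  0.2347] [ 1.7992e+02  4.0000e-02 -9.3410e+01] t 33.3
(0.56, 0, 0.285, -30) -> [-0.3092  0.0035 -0.0501] turn -63.41
(0.567, 0.2665, 0.285, 5.5) -> [-0.1272 -0.2343 -0.    ] turn -35.5
```

In the tool's units: -0.309 m / 0.6 = -0.515, -0.3 m / 0.6 = -0.5, -63.4 degrees / 360 = -0.1761.

```bash
echo '[-0.0667, 0.0017, -0.0667, -0.025, 0, -0.1667, 0.0033, -0.0833, -0.0528, 0, -0.25, 0.005, -0.0833, -0.0778, 0, -0.3333, 0.005, -0.0833, -0.1056, 0, -0.4167, 0.005, -0.0833, -0.1333, 0, -0.5, 0.0058, -0.0833, -0.1583, 0, -0.515, 0.0058, -0.0833, -0.1761, 0, -0.515, 0.0058, -0.0833, -0.1761, 0]' > rows.txt && python3 drive.py rows.txt
echo '[-0.05, -0.0833, 0, -0.025, 0, -0.1, -0.1667, 0, -0.05, 0, -0.15, -0.25, 0, -0.075, 0, -0.1833, -0.3333, 0, -0.0986, 0, -0.212, -0.3905, 0, -0.0986, 0, -0.212, -0.3905, 0, -0.0986, 0, -0.212, -0.3905, 0.025, -0.0986, 0, -0.212, -0.3905, 0.0333, -0.0986, 0]' > rows.txt && python3 drive.py rows.txt
python3 -c "
from h import *
plan((.567,.2665,.19,5.5))"
```

```text
clock: 34.3
tool_pos: [0.5601, 0.0003, 0.2842]
orientation: [179.9, 0.1, -29.9]
force: [0.1, 0.1, 0.0]
opening: 0.0007
gripper_force: 0.0
clock: 35.3
tool_pos: [0.567, 0.2643, 0.2638]
orientation: [179.9, 0.1, 5.4]
force: [0.2, -0.6, -0.0]
opening: 0.0003
gripper_force: 0.0
at [0.567  0.2643 0.2638] [1.7993e+02 1.4000e-01 5.3600e+00] t 35.3
(0.567, 0.2665, 0.19, 5.5) -> [ 0.0004 -0.0023  0.0738] turn -0.14
```

In the tool's units: 0.068 m / 0.6 = 0.1133, 0.06 m / 0.6 = 0.1.

```bash
echo '[0, -0.0008, 0.0167, 0, 0, 0, -0.0008, 0.0333, 0, 0, 0, -0.0008, 0.05, 0, 0, 0, -0.0008, 0.0667, 0, 0, 0, -0.0008, 0.0833, 0, 0, 0, -0.0008, 0.1, 0, 0, 0, -0.0008, 0.1133, 0, 0, 0, -0.0008, 0.1133, 0, 0]' > rows.txt && python3 drive.py rows.txt
python3 -c "
from h import *
plan((.567,.2665,.19,5.5))"
```

```text
clock: 36.3
tool_pos: [0.5671, 0.2664, 0.1968]
orientation: [180.0, 0.1, 5.5]
force: [-1.8, -1.0, 2.8]
opening: 0.0003
gripper_force: 1.3
at [0.5671 0.2664 0.1968] [1.7996e+02 6.0000e-02 5.5000e+00] t 36.3
(0.567, 0.2665, 0.19, 5.5) -> [-0.0001 -0.0001  0.0068] turn 0.0
```

In the tool's units: 0.0068 m / 0.6 = 0.0113, 0.006 m / 0.6 = 0.01.

```bash
echo '[0, 0, 0.005, 0, 0, 0, 0, 0.01, 0, 0, 0, 0, 0.0113, 0, 0, 0, 0, 0.0113, 0, 0]' > rows.txt && python3 drive.py rows.txt
python3 -c "
from h import *
plan();print(get_obs()['force'])"
echo '[0, 0, -0.0333, 0, 0, 0, 0, -0.0833, 0, 0, 0, 0, -0.15, 0, 0, 0, 0, -0.1833, 0, 0, 0, 0, -0.1833, 0, 0]' > rows.txt && python3 drive.py rows.txt
python3 - <<'E'
from h import *
s=snap('scene','s22');t=snap('top','t22'); rodpose(s)
print(depthpt(s,[[455,236],[460,236],[465,236]]).round(4))
a=cv2.resize(s['frame'][180:300,400:500,::-1],(500,600),interpolation=2)
cv2.imwrite('pics/c22.png',cv2.convertScaleAbs(a,alpha=1.5))
plan((.56,.0,.29,-46),(.546,-.3095,.16,-93.5))
E
```

```text
clock: 36.8
tool_pos: [0.5674, 0.2665, 0.1911]
orientation: [180.0, 0.0, 5.5]
force: [-2.8, 0.3, 4.2]
opening: 0.0007
gripper_force: 2.2
at [0.5674 0.2665 0.1911] [180.     0.     5.51] t 36.8
[-2.75281786  0.30225698  4.24560545]
clock: 37.42
tool_pos: [0.5684, 0.2672, 0.3026]
orientation: [-179.9, -0.2, 5.5]
force: [-0.1, -0.3, -0.7]
opening: 0.0003
gripper_force: 0.0
rod all 573 ((551.9793701171875, -259.55804443359375), (158.66847229003906, 26.107179641723633), 85.83737182617188)
handle 194 0.0294 ((548.7373657226562, -304.1029968261719), (69.34292602539062, 26.107179641723633), 85.83737182617188)
[[ 2.748e-01  2.868e-01  3.400e-03]
 [ 2.661e-01  2.996e-01 -5.000e-04]
 [ 5.441e-01  2.791e-01  2.036e-01]]
at [0.5673 0.2666 0.3001] [-1.7999e+02  3.0000e-02  5.4900e+00] t 37.52
(0.56, 0.0, 0.29, -46) -> [-0.0328  0.2647  0.0101] turn 51.49
(0.546, -0.3095, 0.16, -93.5) -> [0.2129 0.2251 0.13  ] turn 47.5
```

View pics/c22.png

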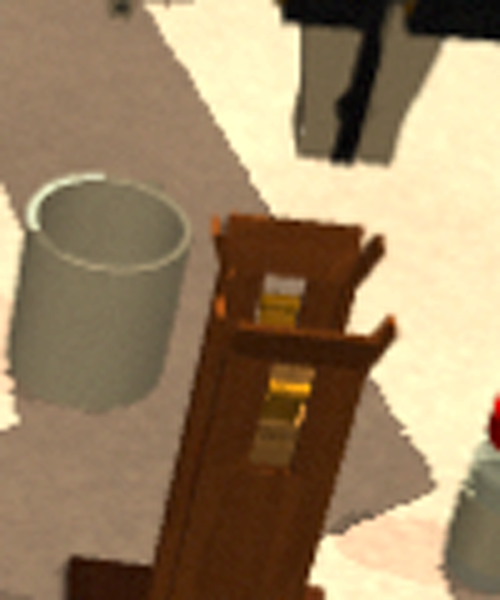

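The wood ring is latched; it is visible in the window below the catch. Back for the rod.

In the tool's units: 0.265 m / 0.6 = 0.4417, 0.25 m / 0.6 = 0.4167, 51.5 degrees / 360 = 0.1431.

```bash
echo '[-0.01, 0.0833, 0.0167, 0.0278, 0.06, -0.02, 0.1667, 0.0167, 0.0556, 0.06, -0.03, 0.25, 0.0167, 0.0833, 0.06, -0.04, 0.3333, 0.0167, 0.1111, 0.06, -0.05, 0.4167, 0.0167, 0.1389, 0.06, -0.055, 0.4417, 0.0167, 0.1431, 0.06, -0.055, 0.4417, 0.0167, 0.1431, 0.06]' > rows.txt && python3 drive.py rows.txt
echo '[0.0667, 0.07, 0, 0.025, 0.06, 0.1333, 0.1417, 0, 0.05, 0.06, 0.2, 0.2117, 0, 0.075, 0.06, 0.2667, 0.2833, 0.05, 0.1, 0.06, 0.3167, 0.3333, 0.1, 0.125, 0.06, 0.355, 0.375, 0.1667, 0.1319, 0.06, 0.355, 0.375, 0.2167, 0.1319, 0.06, 0.355, 0.375, 0.2167, 0.1319, 0.06]' > rows.txt && python3 drive.py rows.txt
echo '[0, 0, 0, 0, 0.06]' > rows.txt && python3 drive.py rows.txt
python3 - <<'E'
from h import *
w=snap('wrist','w23');rodpose(w);s=snap('scene','s23');rodpose(s)
P=cloud(s);x,y,b=RINGS['b']
q=P[(abs(P[...,2]-.0435)<.003)&(abs(P[...,0]-x)<.05)&(abs(P[...,1]-y)<.05)]
print(len(q),cv2.minAreaRect((q[:,:2]*1000).astype(np.float32)))
plan((.546,-.3095,.036,-93.5))
E
```

```text
clock: 38.4
tool_pos: [0.5597, -0.0013, 0.29]
orientation: [179.9, 0.0, -46.0]
force: [-0.2, 0.0, -0.6]
opening: 0.059
gripper_force: 0.0
clock: 39.4
tool_pos: [0.545, -0.3088, 0.1577]
orientation: [179.7, 0.1, -93.4]
force: [0.2, -0.9, 0.2]
opening: 0.0599
gripper_force: 0.0
clock: 39.52
tool_pos: [0.5473, -0.3093, 0.162]
orientation: [-179.9, -0.0, -93.4]
force: [0.6, 0.3, -0.1]
opening: 0.0601
gripper_force: 0.0
rod all 3715 ((547.3698120117188, -296.6092529296875), (93.05917358398438, 21.62264060974121), 86.28601837158203)
handle 3131 0.0301 ((546.5559692382812, -308.3015441894531), (68.93614959716797, 21.60196876525879), 86.16471862792969)
rod all 558 ((550.9324951171875, -259.6922302246094), (159.1925506591797, 24.959897994995117), 86.39051818847656)
handle 196 0.0295 ((547.8192749023438, -303.701904296875), (69.7702865600586, 24.775442123413086), 86.85586547851562)
190 ((442.64630126953125, 7.6314849853515625), (51.05150604248047, 35.435916900634766), 0.7624363303184509)
at [ 0.5475 -0.3094  0.1628] [-1.7985e+02 -4.0000e-02 -9.3390e+01] t 39.62
(0.546, -0.3095, 0.036, -93.5) -> [1.000e-04 1.800e-03 1.268e-01] turn 0.11
```

In the tool's units: 0.126 m / 0.6 = 0.21, 0.115 m / 0.6 = 0.1917.

```bash
echo '[0, 0.0017, 0.0833, 0, 0.06, 0, 0.0017, 0.15, 0, 0.06, 0, 0.0017, 0.1917, 0, 0.06, 0, 0.0017, 0.21, 0, 0.06, 0, 0.0017, 0.21, 0, 0.06, 0, 0.0017, 0.21, 0, 0.015, 0, 0.0017, 0.21, 0, 0.015, 0, 0.0017, 0.21, 0, 0.015]' > rows.txt && python3 drive.py rows.txt
echo '[0, 0, 0, 0, 0.015, 0, 0, 0, 0, 0.015, 0, 0, -0.0167, 0, 0.015, 0, 0, -0.05, 0, 0.015, 0, 0, -0.1, 0, 0.015, 0, 0, -0.1, 0, 0.015, 0, 0, -0.1, 0, 0.015]' > rows.txt && python3 drive.py rows.txt
python3 - <<'E'
from h import *
s=snap('scene','s24');held(s)
r=RINGS['b']; plan(along(r,.176,.06),along(r,.176,.022),along(r,.089,.022))
E
```

```text
clock: 40.62
tool_pos: [0.5455, -0.31, 0.0357]
orientation: [-179.9, -0.0, -93.5]
force: [-0.3, 1.1, 0.0]
opening: 0.0357
gripper_force: 0.0
clock: 41.5
tool_pos: [0.5448, -0.3097, 0.095]
orientation: [180.0, 0.0, -93.5]
force: [0.3, 0.1, -1.7]
opening: 0.0217
gripper_force: 29.9
(-0.035, -0.02) 83 y -0.0097 top z 0.005 xmin -0.0346
(-0.07, -0.045) 67 y -0.0043 top z 0.0133 xmin -0.0692
(-0.09, -0.07) 55 y -0.0048 top z 0.0132 xmin -0.0897
(-0.11, -0.09) 56 y -0.0044 top z 0.0128 xmin -0.1097
(-0.124, -0.112) 34 y -0.0047 top z 0.0129 xmin -0.1235
tip x [-0.6059 -0.6025 -0.5991 -0.5958 -0.5925 -0.5892 -0.5858 -0.5824 -0.579
 -0.5758]
at [ 0.5446 -0.3096  0.0944] [ 1.7994e+02  3.0000e-02 -9.3510e+01] t 41.55
(np.float64(0.4433), np.float64(-0.169), 0.0765, -89.1) -> [-0.1342  0.1097  0.0181] turn -4.41
(np.float64(0.4433), np.float64(-0.169), 0.0385, -89.1) -> [ 0.    -0.     0.038] turn -0.0
(np.float64(0.4419), np.float64(-0.082), 0.0385, -89.1) -> [-0.087  0.     0.   ] turn -0.0
```

In the tool's units: -0.134 m / 0.6 = -0.2233, -0.12 m / 0.6 = -0.2, -4.4 degrees / 360 = -0.0122.

```bash
echo '[-0.0667, 0.055, 0, -0.0056, 0.015, -0.1333, 0.11, 0, -0.0122, 0.015, -0.2, 0.165, 0.0083, -0.0122, 0.015, -0.2233, 0.1833, 0.0333, -0.0122, 0.015, -0.2233, 0.1833, 0.0667, -0.0122, 0.015, -0.2233, 0.1833, 0.0917, -0.0122, 0.015, -0.2233, 0.1833, 0.0917, -0.0122, 0.015, -0.2233, 0.1833, 0.0917, -0.0122, 0.015]' > rows.txt && python3 drive.py rows.txt
python3 - <<'E'
from h import *
s=snap('scene','s25');held(s);r=RINGS['b']; plan(along(r,.176,.022))
a=cv2.resize(s['frame'][200:330,200:360,::-1],(480,390),interpolation=2)
cv2.imwrite('pics/c25.png',cv2.convertScaleAbs(a,alpha=1.5))
E
```

```text
clock: 42.55
tool_pos: [0.4435, -0.1695, 0.04]
orientation: [180.0, -0.0, -89.1]
force: [-0.0, 0.1, -0.1]
opening: 0.0217
gripper_force: 29.9
(-0.035, -0.02) 110 y -0.0094 top z 0.0059 xmin -0.0348
(-0.07, -0.045) 151 y -0.0035 top z 0.0139 xmin -0.0699
(-0.09, -0.07) 124 y -0.004 top z 0.0136 xmin -0.0899
(-0.11, -0.09) 123 y -0.004 top z 0.014 xmin -0.11
(-0.124, -0.112) 73 y -0.0054 top z 0.0142 xmin -0.1239
tip x [-0.8336 -0.8274 -0.8238 -0.8209 -0.8185 -0.8164 -0.8136 -0.8117 -0.8094
 -0.8077]
at [ 0.4438 -0.1695  0.0403] [-1.7999e+02 -1.0000e-02 -8.9100e+01] t 42.6
(np.float64(0.4433), np.float64(-0.169), 0.0385, -89.1) -> [-0.0005  0.0005  0.0018] turn 0.0
```

View pics/c25.png

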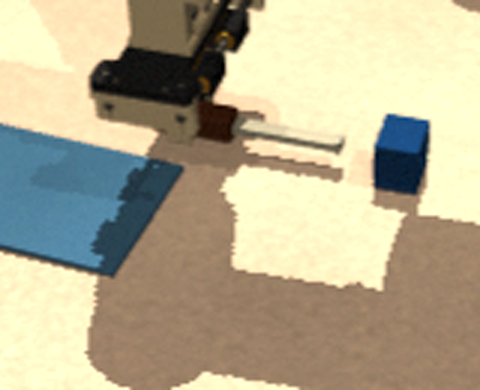

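The rod is aligned with the blue ring. Threading and lifting.

In the tool's units: -0.088 m / 0.6 = -0.1467, -0.075 m / 0.6 = -0.125.

```bash
echo '[-0.0333, 0.0017, 0.0025, 0, 0.015, -0.0667, 0.0017, 0.0025, 0, 0.015, -0.1, 0.0017, 0.0025, 0, 0.015, -0.125, 0.0017, 0.0025, 0, 0.015, -0.1467, 0.0017, 0.0025, 0, 0.015, -0.1467, 0.0017, 0.0025, 0, 0.015]' > rows.txt && python3 drive.py rows.txt
echo '[0, 0, -0.01, 0, 0.015, 0, 0, -0.02, 0, 0.015, 0, 0, -0.0417, 0, 0.015, 0, 0, -0.0833, 0, 0.015, 0, 0, -0.1333, 0, 0.015, 0, 0, -0.1833, 0, 0.015, 0, 0, -0.1833, 0, 0.015]' > rows.txt && python3 drive.py rows.txt
python3 - <<'E'
from h import *
s=snap('scene','s26');held(s);ringcl(s,'b')
plan(along(DISP,.092,.285))
E
```

```text
clock: 43.35
tool_pos: [0.4413, -0.0808, 0.0387]
orientation: [-180.0, 0.0, -89.0]
force: [0.9, -0.3, -1.2]
opening: 0.022
gripper_force: 29.9
clock: 44.22
tool_pos: [0.4426, -0.0814, 0.1514]
orientation: [-179.7, 0.1, -89.1]
force: [0.3, 0.6, -1.9]
opening: 0.0219
gripper_force: 29.9
(-0.035, -0.02) 86 y -0.0101 top z 0.005 xmin -0.0349
(-0.07, -0.045) 66 y -0.005 top z 0.0129 xmin -0.0683
(-0.09, -0.07) 96 y -0.0024 top z 0.0048 xmin -0.0897
(-0.11, -0.09) 151 y -0.003 top z 0.0049 xmin -0.1098
(-0.124, -0.112) 35 y -0.0047 top z 0.0131 xmin -0.1238
tip x [-0.7153 -0.1211 -0.1085 -0.1051 -0.0991 -0.0923 -0.0847 -0.0768 -0.0652
 -0.0505]
ring 191 ztop 0.1459 ((442.6546630859375, 8.707806587219238), (47.240692138671875, 35.83690643310547), 0.046242788434028625) tool [-0.0907 -0.0018  0.0058]
mouth 373 ((567.064453125, 267.0971984863281), (74.32030487060547, 61.704227447509766), 5.7525482177734375)
at [ 0.4416 -0.0815  0.15  ] [-1.7983e+02  5.0000e-02 -8.9120e+01] t 44.27
(np.float64(0.5758), np.float64(0.1744), 0.3015, -84.5) -> [-0.2539 -0.1386 -0.1509] turn -4.62
```

In the tool's units: -0.254 m / 0.6 = -0.4233, -0.085 m / 0.6 = -0.1417, -4.6 degrees / 360 = -0.0128.

```bash
echo '[0, 0, -0.0833, 0, 0.015, -0.0167, -0.0083, -0.1667, 0, 0.015, -0.0667, -0.0367, -0.2333, -0.0056, 0.015, -0.1417, -0.0767, -0.2517, -0.0128, 0.015, -0.2167, -0.1183, -0.2517, -0.0128, 0.015, -0.2917, -0.1583, -0.2517, -0.0128, 0.015, -0.3667, -0.2, -0.2517, -0.0128, 0.015, -0.4233, -0.2317, -0.2517, -0.0128, 0.015]' > rows.txt && python3 drive.py rows.txt
echo '[0, 0, 0, 0, 0.015, 0, 0, 0, 0, 0.015, 0, 0, 0, 0, 0.015]' > rows.txt && python3 drive.py rows.txt
python3 - <<'E'
from h import *
s=snap('scene','s27');ringcl(s,'b');held(s)
plan(along(DISP,.092,.285))
E
```

```text
clock: 45.28
tool_pos: [0.5764, 0.1763, 0.2979]
orientation: [179.9, -0.0, -84.5]
force: [0.0, -0.1, -0.9]
opening: 0.0219
gripper_force: 29.9
clock: 45.65
tool_pos: [0.5757, 0.1738, 0.2994]
orientation: [180.0, -0.0, -84.5]
force: [-0.2, -0.8, -2.0]
opening: 0.0215
gripper_force: 29.9
ring 215 ztop 0.2934 ((567.4063110351562, 261.0679016113281), (43.58796691894531, 34.87176513671875), 1.01687490940094) tool [-0.0882 -0.0053  0.0059]
mouth 279 ((568.1845092773438, 266.9058532714844), (70.64142608642578, 61.540382385253906), 4.911564826965332)
(-0.035, -0.02) 78 y -0.0118 top z 0.0122 xmin -0.0347
(-0.07, -0.045) 123 y -0.0075 top z 0.0129 xmin -0.0699
(-0.09, -0.07) 248 y -0.0099 top z 0.0053 xmin -0.0897
(-0.11, -0.09) 141 y -0.0023 top z 0.0051 xmin -0.1095
(-0.124, -0.112) 54 y -0.0071 top z 0.0132 xmin -0.1239
tip x [-0.1288 -0.121  -0.1126 -0.1041 -0.0985 -0.0935 -0.0889 -0.0848 -0.0806
 -0.0775]
at [0.5758 0.1738 0.2997] [-180.      0.    -84.54] t 45.7
(np.float64(0.5758), np.float64(0.1744), 0.3015, -84.5) -> [-0.0006 -0.0001 -0.0018] turn -0.04
```

Careful with the scale: shifts go in shares of 0.6 m and turns go in shares of 360 degrees. That gives: 0.028 m / 0.6 = 0.0467, 0.018 m / 0.6 = 0.03.

```bash
echo '[-0.0092, -0.0008, 0, 0, 0.015, -0.0092, -0.0008, 0.0133, 0, 0.015, -0.0092, -0.0008, 0.03, 0, 0.015, -0.0092, -0.0008, 0.0467, 0, 0.015, -0.0092, -0.0008, 0.0467, 0, 0.015]' > rows.txt && python3 drive.py rows.txt
python3 -c "
from h import *
s=snap('scene','s28');ringcl(s,'b')"
echo '[0, 0, 0.0167, 0, 0.015, 0, 0, 0.0333, 0, 0.015, 0, 0, 0.05, 0, 0.015, 0, 0, 0.0667, 0, 0.015, 0, 0, 0.0833, 0, 0.015, 0, 0, 0.0942, 0, 0.015, 0, 0, 0.0942, 0, 0.015]' > rows.txt && python3 drive.py rows.txt
python3 - <<'E'
from h import *
s=snap('scene','s29');print(depthpt(s,[[455,230],[460,230],[465,230],[455,236],[460,236],[465,236],[458,241],[465,241]]).round(4)); plan()
a=cv2.resize(s['frame'][180:300,400:500,::-1],(400,480),interpolation=2)
cv2.imwrite('pics/c29.png',cv2.convertScaleAbs(a,alpha=1.5))
E
```

```text
clock: 46.32
tool_pos: [0.5755, 0.1799, 0.27]
orientation: [179.9, -0.1, -84.5]
force: [0.2, 0.6, -1.4]
opening: 0.0214
gripper_force: 29.9
ring 234 ztop 0.2641 ((567.7492065429688, 268.0070495605469), (33.9130859375, 44.29452896118164), 89.15608215332031) tool [-0.0887 -0.0029  0.0059]
mouth 317 ((568.8583374023438, 266.9393310546875), (70.81864929199219, 61.78227996826172), 4.3435378074646)
clock: 47.25
tool_pos: [0.5759, 0.1801, 0.2144]
orientation: [180.0, -0.0, -84.5]
force: [-0.5, 0.1, -1.0]
opening: 0.022
gripper_force: 29.9
[[0.5588 0.2578 0.2239]
 [0.5575 0.2664 0.2248]
 [0.5539 0.2753 0.224 ]
 [0.5778 0.2586 0.2245]
 [0.577  0.267  0.2257]
 [0.5742 0.2756 0.2254]
 [0.5902 0.2644 0.2238]
 [0.5882 0.2762 0.2248]]
at [0.5762 0.1802 0.2149] [ 1.7999e+02 -1.0000e-02 -8.4490e+01] t 47.3
```

View pics/c29.png

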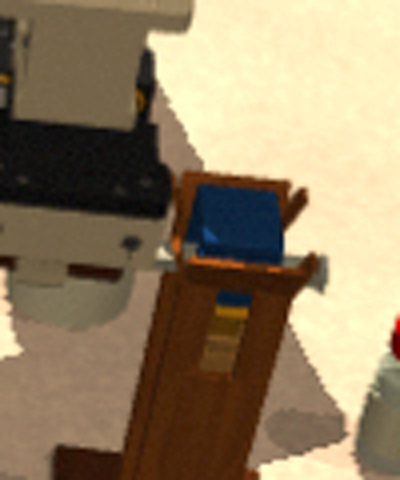

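The blue ring is seated. Withdrawing.

In the tool's units: 0.125 m / 0.6 = 0.2083, 0.1 m / 0.6 = 0.1667.

```bash
echo '[0.025, 0, -0.0033, 0, 0.015, 0.05, 0, -0.005, 0, 0.015, 0.0833, 0, -0.005, 0, 0.015, 0.125, 0, -0.005, 0, 0.015, 0.1667, 0, -0.005, 0, 0.015, 0.2083, 0, -0.005, 0, 0.015, 0.2083, 0, -0.005, 0, 0.015]' > rows.txt && python3 drive.py rows.txt
python3 - <<'E'
from h import *
s=snap('scene','s30');print(depthpt(s,[[455,236],[460,236],[465,236]]).round(4)); 
plan((.545,-.31,.10,-93.5),(.545,-.31,.0355,-93.5))
E
```

```text
clock: 48.18
tool_pos: [0.588, 0.0533, 0.2181]
orientation: [-180.0, -0.0, -84.6]
force: [0.6, -0.3, -1.0]
opening: 0.022
gripper_force: 29.9
[[0.5763 0.2587 0.2234]
 [0.5753 0.2672 0.2245]
 [0.5729 0.2758 0.2245]]
at [0.5881 0.0542 0.2181] [-179.99    0.    -84.62] t 48.23
(0.545, -0.31, 0.1, -93.5) -> [0.3585 0.0771 0.1181] turn 8.88
(0.545, -0.31, 0.0355, -93.5) -> [ 0.     -0.      0.0645] turn -0.0
```

In the tool's units: 0.3585 m / 0.6 = 0.5975, 0.34 m / 0.6 = 0.5667, 8.9 degrees / 360 = 0.0247.

```bash
echo '[0.0833, 0.0167, 0, 0.0028, 0.015, 0.1833, 0.0383, 0, 0.0083, 0.015, 0.2833, 0.06, 0.0167, 0.0139, 0.015, 0.3833, 0.08, 0.05, 0.0194, 0.015, 0.4833, 0.1017, 0.1, 0.0247, 0.015, 0.5667, 0.12, 0.15, 0.0247, 0.015, 0.5975, 0.1283, 0.1967, 0.0247, 0.015, 0.5975, 0.1283, 0.1967, 0.0247, 0.015]' > rows.txt && python3 drive.py rows.txt
echo '[0, 0, 0.05, 0, 0.015, 0, 0, 0.0833, 0, 0.015, 0, 0, 0.1, 0, 0.015, 0, 0, 0.1075, 0, 0.015, 0, 0, 0.1075, 0, 0.015, 0, 0, 0.1075, 0, 0.015]' > rows.txt && python3 drive.py rows.txt
echo '[0, 0, 0.0017, 0, 0.015, 0, 0, 0.0017, 0, 0.06, 0, 0, 0.0017, 0, 0.06, 0, 0, 0.0017, 0, 0.06, 0, 0, -0.05, 0, 0.06, 0, 0, -0.1333, 0, 0.06, 0, 0, -0.2333, 0, 0.06, 0, 0, -0.3333, 0, 0.06]' > rows.txt && python3 drive.py rows.txt
echo '[0, 0, 0, 0, 0.03, 0, 0, 0, 0, 0]' > rows.txt && python3 drive.py rows.txt
python3 - <<'E'
from h import *
s=snap('scene','s31');rodpose(s)
plan((.56,0,.285,-30),(.567,.2665,.285,5.5))
E
```

```text
clock: 49.22
tool_pos: [0.5436, -0.3094, 0.0971]
orientation: [179.7, 0.1, -93.6]
force: [-0.2, 0.5, -0.7]
opening: 0.022
gripper_force: 29.9
clock: 49.98
tool_pos: [0.5464, -0.3084, 0.0364]
orientation: [-179.9, -0.0, -93.4]
force: [-0.6, 0.4, -1.1]
opening: 0.022
gripper_force: 29.9
clock: 50.98
tool_pos: [0.5455, -0.3083, 0.2373]
orientation: [180.0, 0.0, -93.4]
force: [1.9, 0.1, -0.0]
opening: 0.06
gripper_force: 0.0
clock: 51.22
tool_pos: [0.5456, -0.3082, 0.2354]
orientation: [-180.0, 0.0, -93.4]
force: [-0.4, -0.2, -0.8]
opening: 0.0456
gripper_force: 0.0
rod all 564 ((552.1240844726562, -257.83538818359375), (160.44415283203125, 26.021968841552734), 85.18345642089844)
handle 190 0.0295 ((548.5889282226562, -302.4970397949219), (70.62370300292969, 24.60435676574707), 86.60486602783203)
at [ 0.5452 -0.3081  0.2345] [ 1.7992e+02  4.0000e-02 -9.3410e+01] t 51.27
(0.56, 0, 0.285, -30) -> [-0.3085  0.0036 -0.0503] turn -63.41
(0.567, 0.2665, 0.285, 5.5) -> [-0.1272 -0.2343 -0.    ] turn -35.5
```

In the tool's units: -0.3085 m / 0.6 = -0.5142, -0.3 m / 0.6 = -0.5, -63.4 degrees / 360 = -0.1761.

```bash
echo '[-0.0667, 0.0017, -0.0667, -0.025, 0, -0.1667, 0.0033, -0.0833, -0.0528, 0, -0.25, 0.005, -0.0833, -0.0778, 0, -0.3333, 0.005, -0.0833, -0.1056, 0, -0.4167, 0.005, -0.0833, -0.1333, 0, -0.5, 0.0058, -0.0833, -0.1583, 0, -0.5142, 0.0058, -0.0833, -0.1761, 0, -0.5142, 0.0058, -0.0833, -0.1761, 0]' > rows.txt && python3 drive.py rows.txt
echo '[-0.05, -0.0833, 0, -0.025, 0, -0.1, -0.1667, 0, -0.05, 0, -0.15, -0.25, 0, -0.075, 0, -0.1833, -0.3333, 0, -0.0986, 0, -0.212, -0.3905, 0, -0.0986, 0, -0.212, -0.3905, 0, -0.0986, 0, -0.212, -0.3905, 0.025, -0.0986, 0, -0.212, -0.3905, 0.0333, -0.0986, 0]' > rows.txt && python3 drive.py rows.txt
echo '[0, 0, 0, 0, 0]' > rows.txt && python3 drive.py rows.txt
python3 -c "
from h import *
plan((.567,.2665,.19,5.5))"
```

```text
clock: 52.28
tool_pos: [0.5602, 0.0005, 0.2839]
orientation: [179.9, 0.1, -29.9]
force: [0.4, -0.5, 0.1]
opening: 0.0003
gripper_force: 0.0
clock: 53.28
tool_pos: [0.567, 0.2646, 0.2635]
orientation: [179.9, 0.1, 5.4]
force: [-0.9, 0.5, 0.0]
opening: 0.0006
gripper_force: 0.0
clock: 53.4
tool_pos: [0.5674, 0.265, 0.2647]
orientation: [180.0, 0.1, 5.4]
force: [-0.3, -0.6, 0.1]
opening: 0.0005
gripper_force: 0.0
at [0.5674 0.265  0.2647] [1.7995e+02 6.0000e-02 5.4100e+00] t 53.4
(0.567, 0.2665, 0.19, 5.5) -> [-0.0002 -0.0016  0.0747] turn -0.09
```

In the tool's units: 0.068 m / 0.6 = 0.1133, 0.06 m / 0.6 = 0.1.

```bash
echo '[0, -0.0008, 0.0167, 0, 0, 0, -0.0008, 0.0333, 0, 0, 0, -0.0008, 0.05, 0, 0, 0, -0.0008, 0.0667, 0, 0, 0, -0.0008, 0.0833, 0, 0, 0, -0.0008, 0.1, 0, 0, 0, -0.0008, 0.1133, 0, 0, 0, -0.0008, 0.1133, 0, 0]' > rows.txt && python3 drive.py rows.txt
echo '[0, 0, 0.005, 0, 0, 0, 0, 0.0083, 0, 0, 0, 0, 0.01, 0, 0, 0, 0, 0.01, 0, 0]' > rows.txt && python3 drive.py rows.txt
python3 -c "
from h import *
plan((.567,.2665,.1895,5.5));print(get_obs()['force'])"
```

```text
clock: 54.4
tool_pos: [0.5673, 0.2667, 0.1971]
orientation: [180.0, 0.0, 5.5]
force: [-1.2, -0.7, 3.7]
opening: 0.0006
gripper_force: 2.1
clock: 54.9
tool_pos: [0.5675, 0.2668, 0.1919]
orientation: [-180.0, -0.0, 5.5]
force: [-2.8, -0.2, 5.5]
opening: 0.0004
gripper_force: 2.8
at [0.5675 0.2668 0.1919] [-1.7999e+02 -2.0000e-02  5.5100e+00] t 54.9
(0.567, 0.2665, 0.1895, 5.5) -> [-0.0005  0.0002  0.0024] turn 0.01
[-2.80937439 -0.16731554  5.52457731]
```

In the tool's units: 0.002 m / 0.6 = 0.0033.

```bash
echo '[0, 0, 0.0033, 0, 0, 0, 0, 0.0033, 0, 0, 0, 0, 0.0033, 0, 0]' > rows.txt && python3 drive.py rows.txt
echo '[0, 0, -0.0333, 0, 0, 0, 0, -0.0833, 0, 0, 0, 0, -0.15, 0, 0, 0, 0, -0.2, 0, 0, 0.0833, 0, -0.2, 0, 0, 0.1667, 0, -0.2, 0, 0, 0.1667, 0, -0.2, 0, 0, 0.1667, 0, -0.2, 0, 0]' > rows.txt && python3 drive.py rows.txt
python3 - <<'E'
from h import *
s=snap('scene','s32');t=snap('top','t32'); rodpose(s); rodpose(t)
print(depthpt(s,[[455,236],[460,236],[465,236]]).round(4))
a=cv2.resize(s['frame'][180:300,400:500,::-1],(400,480),interpolation=2);b=cv2.resize(s['frame'][220:300,120:280,::-1],(400,480),interpolation=2)
cv2.imwrite('pics/c32.png',cv2.convertScaleAbs(np.hstack([a,b]),alpha=1.5))
E
```

```text
clock: 55.28
tool_pos: [0.5675, 0.2668, 0.1899]
orientation: [-180.0, -0.0, 5.5]
force: [-2.1, 0.6, 5.0]
opening: 0.0004
gripper_force: 2.7
clock: 56.28
tool_pos: [0.6669, 0.2762, 0.3083]
orientation: [180.0, 0.1, 5.5]
force: [-0.4, -0.3, 0.2]
opening: 0.0003
gripper_force: 0.0
rod all 560 ((551.074951171875, -258.6338806152344), (161.12091064453125, 25.98149299621582), 85.76190948486328)
handle 190 0.0294 ((547.7542114257812, -303.5738525390625), (70.74801635742188, 25.978899002075195), 86.7524185180664)
rod all 375 ((548.847900390625, -262.69610595703125), (163.4857635498047, 24.168100357055664), 86.6083755493164)
handle 187 0.0309 ((549.092041015625, -259.87701416015625), (156.091064453125, 21.677011489868164), 85.50810241699219)
[[2.708e-01 2.872e-01 4.000e-04]
 [2.724e-01 2.989e-01 4.200e-03]
 [6.802e-01 2.633e-01 3.022e-01]]
```

View pics/c32.png

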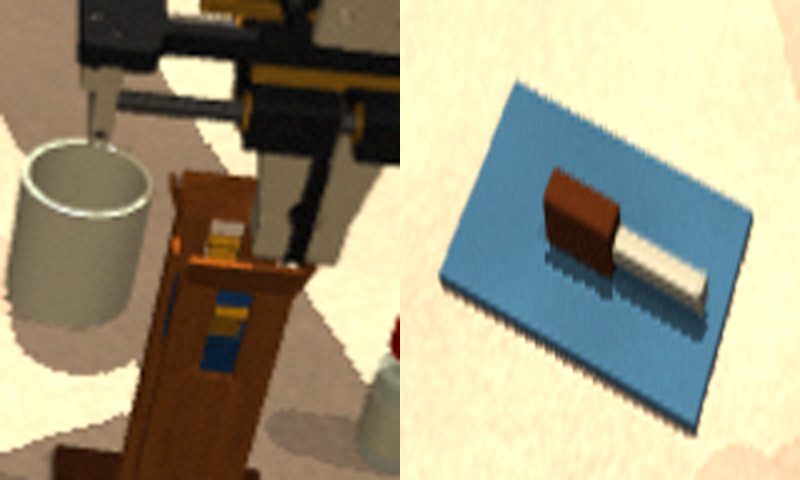

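```bash
python3 - <<'E'
from h import *
s=load('s32');P=cloud(s);f=s['frame'].astype(int);m=(f[...,2]>1.3*f[...,0])&(abs(P[...,0]-.567)<.04)&(abs(P[...,1]-.266)<.04)&(P[...,2]>.08);q=P[m]
print(m.sum(),np.percentile(q[:,2],[0,25,50,75,95,100]).round(4));print(q[np.argsort(-q[:,2])[:6]].round(4))
t=load('t32')
for n,x,y in(('salt',.795,.045),('pepper',.75,.138),('paprika',.466,.385),('mug',.37,.2)):
    for a,b in((load('scene0'),s),):
        r=[]
        for v in(a,b):
            C=cloud(v);k=(abs(C[...,0]-x)<.07)&(abs(C[...,1]-y)<.055)&(C[...,2]>.02)&(C[...,2]<.1);r.append(np.nanmedian(C[k],0).round(3))
        print(n,r)
E
```

```text
100 [0.1473 0.1551 0.1628 0.1693 0.1709 0.1719]
[[0.5627 0.277  0.1719]
 [0.565  0.2789 0.1718]
 [0.5655 0.2662 0.1716]
 [0.5583 0.2788 0.1712]
 [0.5577 0.2806 0.1711]
 [0.5608 0.2789 0.1708]]
salt [array([0.775, 0.043, 0.034]), array([0.776, 0.044, 0.034])]
pepper [array([0.754, 0.138, 0.066]), array([0.753, 0.138, 0.066])]
paprika [array([0.47 , 0.384, 0.064]), array([0.47 , 0.384, 0.064])]
mug [array([0.385, 0.2  , 0.061]), array([0.385, 0.2  , 0.061])]
```

All rings are latched: the blue ring's top reads about 0.170, so its middle is about 22 mm below the catch tips. The rod lies on the rest and the bystanders haven't moved. Handing in.

```bash
python3 -c "
from plant import ctrl, job, snapshot, get_obs
print(job.close_job())"
```

```text
the job is handed in; nothing more can be done
None
```

I pressed all three rings into the dispenser under the catches, laid the rod flat on its blue rest, left the mug, bowl and jars where they stood, and handed the job in at about 56 s; the hand-in returned no verdict.

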